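Free the jammed pegs and pack them in the sliding-lid box

ROBOT

A 7-joint arm with a two-finger parallel gripper is mounted at the origin on the work surface. World frame = base frame: x ahead of the robot, y to its left, z up, the work surface at z = 0. Lengths are in m, angles in rad, forces in N, time in s.
With the tool pointing down it reaches from about 0.425 to 1.025 m from the base axis. Payload 9.4 kg.
Tool frame: the origin (TCP) lies at the very end of the fingers, on their centre line; the grasp point (between the pads) lies 19 mm behind it; z points along the fingers, y is the line along which they close (so a half turn about z gives the same grasp; the last joint's range is limited). The gripper opens to 93 mm and grips with 3 to 60 N. Pads are 15 mm wide; open, the fingers measure 128 mm over their backs; the gripper's body (75 mm by 188 mm) begins 65 mm behind the grasp point.
Start: joints at [-1.235, 0.599, -0.003, 1.599, 0.002, 0.943, -0.08], TCP at [0.291, 0.664, 0.219] pointing down, gripper open.
Joint ranges: [-2.57, 2.57], [-0.35, 1.97], [-1.29, 1.29], [0.11, 2.56], [-1.05, 4.19], [0.11, 1.86], [-2.63, 2.63]. Speed limits (rad/s): [2.22, 2.22, 3.01, 3.01, 3.14, 3.14, 3.14].

INTERFACE

Orientations are given as a 3x3 rotation matrix whose columns are the frame's x, y, z axes.
In Python, from station import sensors, capture, arm gives the robot as it stands. The module is installed in compiled form; this text tells all that it offers.
- The arm moves only by the tool jog_arm, never from a script. Its argument "targets" is a list of rows, each an object of numbers: "gripper": the finger opening in mm, from 0 to 93; "dx", "dy", "dz": the shift along the tool's x, y, z in mm; "turn": the turn about the tool's z in degrees. In form: [{"gripper": .., "dx": .., "dy": .., "dz": .., "turn": ..}, ...]. A call has 1 to 12 rows; each row shifts and turns the commanded pose from where the row before left it, along the tool's axes as they then stand; what a row does not reach is not made up. A row lasts 1/8 s, in which the tool goes at most 62.5 mm and 10.7 degrees, less where a joint would pass 70% of its speed; a pose out of reach is approached as far as the arm can. A call with a gripper value outside its range is refused whole. The fingers move at their own pace and stop on an object; the grip force is fixed at half the most. Time passes only in rows, so rows that do not move let the fingers close. It gives the time, the measured TCP pose, the force, the opening and the grip force at its end, in the units of the state.
- sensors.read_state(): the state, without advancing time (a new reading comes with each control period).
- capture(name): name is "scene" or "side" or "wrist"; returns a dict with "image" (420x560x3 uint8, red, green, blue), "depth" (420x560 float32, m along the optical axis (not along the pixel's ray), 0 where there is no reading), "fx", "fy", "cx", "cy" (pixels), "world_from_camera" (4x4, takes a point from camera to world coordinates). Camera axes: x right, y up, looking along -z (the intrinsics and any distortion apply to the point x, -y, -z); pixel columns grow to the right and rows downward; lengths in m; the calibration is good to about 2 mm. The wrist camera is an equidistant fisheye: a pixel r from the principal point sees the ray r / f radians off the axis. A picture is of the moment at which its call begins.
- arm.hand_in(): hands the job in; it is judged then, once.
The state is a dict: "time": time; "joints": joint angles; "dq": joint speeds; "effort": joint torques, N m; "tool_pos": TCP position; "tool_rot": TCP orientation; "contact_force": force on the tool from outside, world axes, zero at the start; "torque": the same for the moment, N m; "width": finger opening in m; "grasp_force": force on a finger pad.
Only numpy, scipy, OpenCV 4.12 (cv2) and the standard library are available. Lean on these libraries where they do the work, as an engineer would, in place of code of your own. Each camera call takes 0.05 s, during which the arm holds its last target. There are 200 camera calls.

TASK

Clear the plywood peg jig: slide the lid of the plywood box fully open, work every jammed peg loose by rocking it from side to side before pulling it out, and put all the pegs and the loose steel collars into the box. When everything lies inside, slide the lid fully closed; leave the other things on the bench where they are.

Things in the scene. Friction and masses are not known exactly. Their poses are not given: they have to be found in the camera images.
- jig: plywood peg jig, a fixed block 125 (x) x 154 (y) x 46 mm high with four slots, 2 x 2, at x = +-31, y = +-37 mm in its frame; some slots may be empty. Origin: centre of its underside. The pegs' y axes lie along the jig's y
- jig_top (a point): centre of the jig's top face, 46 mm above the bench. Each slot has two stiff wooden cheeks, at the peg's +y and -y sides (12 N to slide, they stay where left), that reach over its cross pin: a straight pull fails. Rock the peg 9 to 12 degrees each way about its foot (about 10 N at the head): both cheeks go back 5 to 8 mm and the peg then lifts straight out
- peg0: square wooden peg 18 x 18 x 80 mm, 60 g, may be absent (None). Origin: centre of its foot end; z: along the peg to its head; x: along its steel cross pin (38 long, 10 wide, 8 high, centred 12 mm above the foot). At the start it stands jammed in a slot of the jig, foot 4 mm above the bench, upper 38 mm proud of the jig; rock it along its own y to free it, see jig_top
- peg1: square wooden peg 18 x 18 x 80 mm, 60 g, may be absent (None). Origin: centre of its foot end; z: along the peg to its head; x: along its steel cross pin (38 long, 10 wide, 8 high, centred 12 mm above the foot). At the start it stands jammed in a slot of the jig, foot 4 mm above the bench, upper 38 mm proud of the jig; rock it along its own y to free it, see jig_top
- peg2: square wooden peg 18 x 18 x 80 mm, 60 g, may be absent (None). Origin: centre of its foot end; z: along the peg to its head; x: along its steel cross pin (38 long, 10 wide, 8 high, centred 12 mm above the foot). At the start it stands jammed in a slot of the jig, foot 4 mm above the bench, upper 38 mm proud of the jig; rock it along its own y to free it, see jig_top
- peg3: square wooden peg 18 x 18 x 80 mm, 60 g, may be absent (None). Origin: centre of its foot end; z: along the peg to its head; x: along its steel cross pin (38 long, 10 wide, 8 high, centred 12 mm above the foot). At the start it stands jammed in a slot of the jig, foot 4 mm above the bench, upper 38 mm proud of the jig; rock it along its own y to free it, see jig_top
- collar0: loose steel stop collar: ring 36 mm across, 16 mm bore, 24 mm high, 90 g, lying flat on the bench near the jig. Origin: centre of its underside. May be absent (None)
- collar1: loose steel stop collar: ring 36 mm across, 16 mm bore, 24 mm high, 90 g, lying flat on the bench near the jig. Origin: centre of its underside. May be absent (None)
- box: fixed plywood storage box, outside 170 (x) x 170 (y) x 95 mm high, walls and floor 5 mm, inside 160 x 160 mm and 90 mm deep. Origin: centre of its underside, z up
- lid (a joint): sliding lid of the box, a flat board lying on the rim (its top 106 mm above the bench): 0 fully closed, 0.165 m fully open. It opens towards the box's +y and stays where it is left; about 3 N moves it
- lid_grip (a point): middle of the lid's grip, a wooden bar 60 mm long along the box's x, 14 mm wide along y and 28 mm tall, standing on the lid's centre; this point is 120 mm above the bench, the bar's top 134 mm. It moves with the lid
- screwdriver: screwdriver, lying, about 200 mm long; a bystander, leave where it is
- tape: cardboard tape roll standing on its flat side, 96 mm across, 45 mm high; a bystander, leave where it is
- glue: white glue bottle, 56 mm across, 170 mm high; a bystander, leave where it is
- tin: tin, 90 mm across, 110 mm high; a bystander, leave where it is
- scraper: scraper, lying, about 250 mm long; a bystander, leave where it is
- battery: black battery pack, 75 x 110 x 68 mm; a bystander, leave where it is
- clamp: bar clamp with a red handle, lying, about 260 x 140 mm; a bystander, leave where it is

How it is judged:
By the outcome, as a careful person would: the job done as asked, in the order asked, and still so for the second after the job is handed in, with the robot touching nothing.
Of peg0, peg1, peg2, peg3 only 3 to 4 are there at a start; the rules pass over those that are not, and their reading is None.
Of collar0, collar1 only 1 to 2 are there at a start; the rules pass over those that are not, and their reading is None.
At some moment in a run one of collar0, collar1 may be knocked a few centimetres aside while the robot is not near it.
Once in a run the grip may slacken for a moment while it holds something.
It also fails if it takes over 210 s, if anything falls off the work surface, if the arm or the gripper's body presses on something with over 40 N, if the wrist force passes 120 N, or if a joint passes its speed limit or range.

## Working session

There is one attempt and no reset: what is moved stays moved. The work goes in short steps, Python scripts to look and compute and a tool call to move; the robot and the scene stay as the last step left them, time stands still between calls to the robot, and variables do not carry over. Pictures are saved under pics/ and viewed, at most 14 in all, crops included, and the job is handed in when it is done.

Besides the shell and the picture viewer there is one more tool, called after ">>>" by a JSON object that holds its "name" and its "arguments". jog_arm: Moves the arm, as the interface text tells. Its arguments: {"type":"object","properties":{"targets":{"type":"array"}},"required":["targets"]}

```bash
ls; mkdir -p pics; python3 - <<'E'
from station import sensors, capture
import cv2,numpy as np
s=sensors.read_state();print({k:np.round(v,3).tolist() for k,v in s.items()})
for n in("scene","side"):
    c=capture(n);cv2.imwrite(f"pics/{n}0.png",c["image"][:,:,::-1]);np.savez(f"{n}0.npz",**c)
    print(n,c["fx"],c["fy"],c["cx"],c["cy"],np.round(c["world_from_camera"],3).tolist(),[k for k in c])
E
```

```text
pics
{'time': 0.0, 'joints': [-1.235, 0.6, -0.003, 1.6, 0.002, 0.943, -0.08], 'dq': [0.001, 0.001, 0.0, -0.001, 0.001, -0.0, -0.001], 'effort': [-0.0, -76.51, 1.497, -25.235, -0.053, 0.017, 0.0], 'tool_pos': [0.291, 0.664, 0.218], 'tool_rot': [[-0.916, 0.401, -0.0], [0.401, 0.916, -0.001], [-0.0, -0.002, -1.0]], 'contact_force': [0.277, -0.433, -0.982], 'torque': [0.057, -0.023, 0.07], 'grasp_force': 0.0, 'width': 0.093}
scene 436.41384115590984 436.41384115590984 284.4840396560606 211.139533246119 [[-0.789, -0.453, 0.415, 1.11], [0.614, -0.562, 0.554, 0.665], [-0.018, 0.692, 0.721, 0.979], [0.0, 0.0, 0.0, 1.0]] ['image', 'depth', 'fx', 'fy', 'cx', 'cy', 'world_from_camera']
side 401.2478014738163 401.2478014738163 283.0615650803047 210.42262598479192 [[0.926, 0.21, -0.315, 0.261], [-0.378, 0.552, -0.743, -0.841], [0.018, 0.807, 0.59, 0.765], [0.0, 0.0, 0.0, 1.0]] ['image', 'depth', 'fx', 'fy', 'cx', 'cy', 'world_from_camera']
```

View pics/scene0.png

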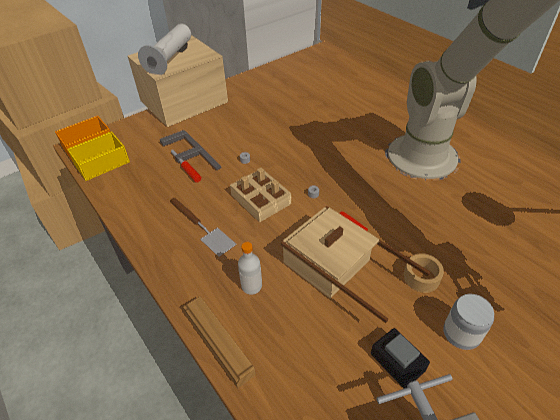

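View pics/side0.png

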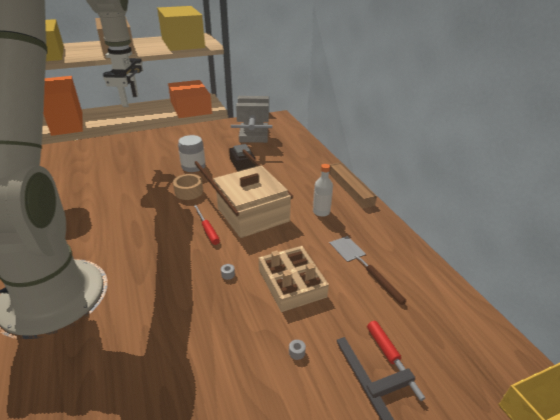

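The jig sits at scene (262,194) and the box at (330,248), with its dark grip bar at (333,237). The collars are at scene (245,157) and (313,190). The screwdriver lies behind the box, between the tape and the collar. Next I'll measure these from depth.

```bash
cat > h.py <<'E'
import numpy as np,cv2
from station import sensors,capture
def grab(n,save=None):
    c=capture(n)
    if save: cv2.imwrite(f"pics/{save}.png",c["image"][:,:,::-1])
    return c
def cloud(c):
    v,u=np.mgrid[:420,:560];x=(u-c["cx"])/c["fx"];y=(v-c["cy"])/c["fy"]
    if c.get("fish"):pass
    d=c["depth"];P=np.stack([x*d,-y*d,-d,np.ones_like(d)],-1)@np.asarray(c["world_from_camera"]).T
    P=P[...,:3];P[d<=0]=np.nan;return P
def rect(xy):
    return cv2.minAreaRect((xy*1000).astype(np.float32))
def blobs(c,zlo,zhi,xlim=(.2,1.1),ylim=(-.7,.7),minpx=15,mask=None):
    P=cloud(c);X,Y,Z=P[...,0],P[...,1],P[...,2]
    m=(Z>zlo)&(Z<zhi)&(X>xlim[0])&(X<xlim[1])&(Y>ylim[0])&(Y<ylim[1])
    if mask is not None:m&=mask
    n,l,st,ce=cv2.connectedComponentsWithStats(m.astype(np.uint8))
    out=[]
    for i in range(1,n):
        if st[i,4]>=minpx:
            p=P[l==i];r=rect(p[:,:2]);out.append((st[i,4],np.round(ce[i]).astype(int).tolist(),np.round(p.mean(0)*1000).tolist(),np.round(r[0]).tolist(),np.round(r[1]).tolist(),round(r[2],1)))
    return out
E
python3 - <<'E'
from h import *
for n in("scene","side"):
    c=dict(np.load(n+"0.npz"))
    im=c["image"]
    y0,x0=(150,215) if n=="scene" else (230,240)
    cr=cv2.resize(im[y0:y0+85,x0:x0+100],None,fx=6,fy=6,interpolation=cv2.INTER_CUBIC);cv2.imwrite(f"pics/{n}crop.png",cr[:,:,::-1])
    for z in((.018,.03),(.041,.05),(.078,.088),(.1,.112),(.128,.14)):
        print(n,z)
        for b in blobs(c,*z):print("  ",b)
E
```

```text
scene (0.018, 0.03)
   (np.int32(96), [172, 137], [648.0, -630.0, 21.0], [643.0, -630.0], [32.0, 98.0], 86.2)
   (np.int32(114), [186, 153], [653.0, -510.0, 21.0], [648.0, -510.0], [30.0, 97.0], 88.7)
   (np.int32(41), [245, 156], [502.0, -369.0, 21.0], [502.0, -370.0], [35.0, 31.0], 57.1)
   (np.int32(144), [105, 165], [904.0, -624.0, 24.0], [903.0, -625.0], [18.0, 160.0], 86.5)
   (np.int32(138), [190, 170], [688.0, -421.0, 23.0], [687.0, -427.0], [114.0, 25.0], 88.9)
   (np.int32(59), [313, 190], [430.0, -88.0, 21.0], [429.0, -89.0], [36.0, 32.0], 29.9)
   (np.int32(172), [261, 205], [599.0, -135.0, 24.0], [610.0, -149.0], [95.0, 196.0], 39.3)
   (np.int32(15), [259, 201], [597.0, -150.0, 27.0], [598.0, -149.0], [34.0, 6.0], 1.8)
   (np.int32(114), [353, 220], [424.0, 86.0, 22.0], [424.0, 86.0], [16.0, 100.0], 6.9)
   (np.int32(71), [356, 269], [542.0, 219.0, 24.0], [542.0, 219.0], [128.0, 3.0], 7.5)
   (np.int32(139), [310, 276], [656.0, 161.0, 24.0], [658.0, 151.0], [23.0, 171.0], 15.4)
   (np.int32(66), [428, 265], [382.0, 330.0, 24.0], [385.0, 334.0], [24.0, 66.0], 10.2)
   (n
[... 6729 characters left out ...]
770.0, 603.0, 106.0], [772.0, 604.0], [16.0, 49.0], 70.7)
   (np.int32(68), [251, 127], [700.0, 536.0, 109.0], [703.0, 533.0], [16.0, 159.0], 66.3)
   (np.int32(236), [190, 141], [459.0, 496.0, 108.0], [460.0, 500.0], [81.0, 84.0], 0.0)
   (np.int32(1615), [250, 186], [566.0, 140.0, 106.0], [569.0, 152.0], [173.0, 180.0], 6.1)
   (np.int32(77), [324, 187], [774.0, 57.0, 106.0], [776.0, 60.0], [32.0, 52.0], 68.7)
side (0.128, 0.14)
   (np.int32(90), [252, 112], [736.0, 616.0, 134.0], [736.0, 615.0], [17.0, 124.0], 68.6)
   (np.int32(75), [249, 177], [569.0, 150.0, 133.0], [569.0, 151.0], [59.0, 18.0], 10.2)
   (np.int32(30), [325, 178], [779.0, 66.0, 133.0], [778.0, 66.0], [11.0, 23.0], 47.7)
```

View pics/scenecrop.png

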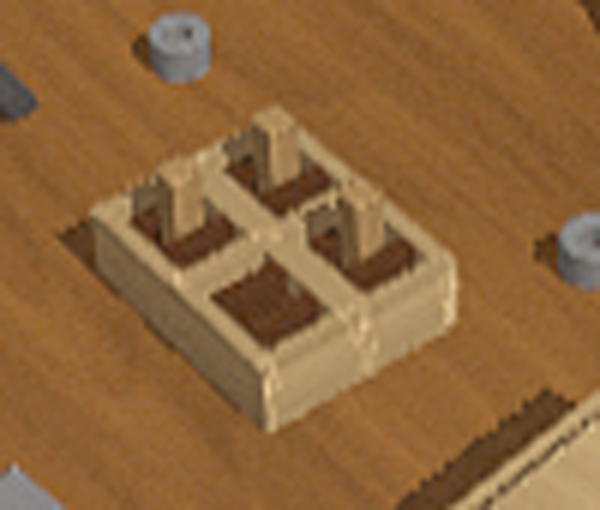

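View pics/sidecrop.png

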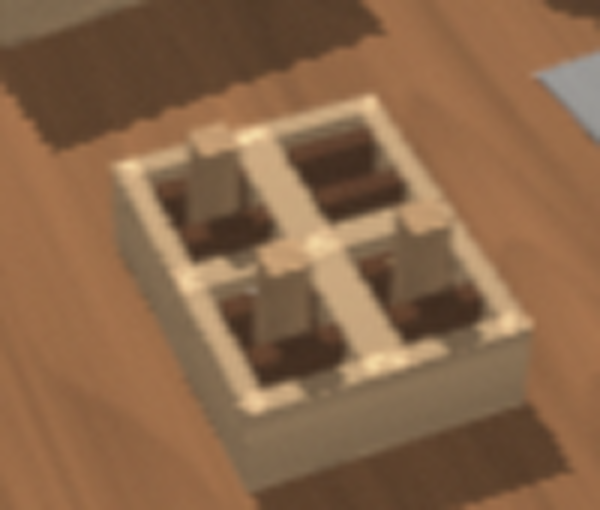

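The crops show three pegs; the slot at jig (+x,+y) is empty. Fusing both views:

| Thing | Position (mm) | Note |
|---|---|---|
| Pegs | (540.5,-217), (602.5,-216), (540.5,-142) | jig yaw about 0.7° |
| Box grip | (570.5,153) | box yaw 8.1°, opens towards world +y |
| Collars | (500,-372), (427,-92) | |

I'll go for the lid first.

>>> {"name": "jog_arm", "arguments": {"targets": [{"gripper": 45,"turn": -10.5},{"gripper": 45,"turn": -10.6},{"gripper": 45,"turn": -10.6},{"gripper": 45,"dx": -18,"dy": -49},{"gripper": 45,"dx": -18,"dy": -49},{"gripper": 45,"dx": -18,"dy": -49},{"gripper": 45,"dx": -18,"dy": -49},{"gripper": 45,"dx": -18,"dy": -49},{"gripper": 45,"dx": -18,"dy": -49},{"gripper": 45,"dx": -18,"dy": -49},{"gripper": 45,"dx": -18,"dy": -49},{"gripper": 45,"dx": -18,"dy": -49}]}}

```text
invalid input
```

```bash
cat >> h.py <<'E'
def go(x,y,z,yaw=90.):
    "print the tool-frame shift (mm) and turn to a TCP target in world mm; yaw of tool y"
    s=sensors.read_state();R=np.asarray(s["tool_rot"]);p=np.asarray(s["tool_pos"])*1000
    cy=np.degrees(np.arctan2(R[1,1],R[0,1]))
    print("t",round(s["time"],2),"p",p.round(1),"yaw",cy.round(1),"w",round(s["width"]*1000,1),"gf",np.round(s["grasp_force"],1),"F",np.round(s["contact_force"],1))
    a=np.radians(yaw);Y=np.array([np.cos(a),np.sin(a),0]);Z=np.array([0,0,-1.]);X=np.cross(Y,Z)
    d=np.array([x,y,z])-p
    print("first turn",round(cy-yaw,1),"then dx dy dz",(d@X).round(1),(d@Y).round(1),(d@Z).round(1))
E
python3 -c "
from h import *
go(570.5,153,110,98.1)"
```

```text
t 0.1 p [290.7 663.7 217.9] yaw 66.4 w 93.0 gf 0.0 F [0.6 1.3 0.3]
first turn -31.7 then dx dy dz -205.1 -545.0 107.9
```

>>> {"name": "jog_arm", "arguments": {"targets": [{"gripper": 45,"dx": 0,"dy": 0,"dz": 0,"turn": -10.5},{"gripper": 45,"dx": 0,"dy": 0,"dz": 0,"turn": -10.6},{"gripper": 45,"dx": 0,"dy": 0,"dz": 0,"turn": -10.6},{"gripper": 45,"dx": -18,"dy": -49,"dz": 0,"turn": 0},{"gripper": 45,"dx": -18,"dy": -49,"dz": 0,"turn": 0},{"gripper": 45,"dx": -18,"dy": -49,"dz": 0,"turn": 0},{"gripper": 45,"dx": -18,"dy": -49,"dz": 0,"turn": 0},{"gripper": 45,"dx": -18,"dy": -49,"dz": 0,"turn": 0},{"gripper": 45,"dx": -18,"dy": -49,"dz": 0,"turn": 0},{"gripper": 45,"dx": -18,"dy": -49,"dz": 0,"turn": 0},{"gripper": 45,"dx": -18,"dy": -49,"dz": 0,"turn": 0},{"gripper": 45,"dx": -18,"dy": -49,"dz": 0,"turn": 0}]}}

```text
time: 1.6
tool_pos: [0.5135, 0.2485, 0.2185]
tool_rot: [[-0.99, -0.14, -0.0], [-0.14, 0.99, -0.0], [0.0, -0.0, -1.0]]
contact_force: [0.3, 0.9, -0.5]
width: 0.0452
grasp_force: 0.0
```

```bash
python3 -c "
from h import *
go(570.5,153,110,98.1)"
```

```text
t 1.6 p [513.5 248.5 218.5] yaw 98.1 w 45.2 gf 0.0 F [ 0.3  0.9 -0.5]
first turn -0.0 then dx dy dz -42.9 -102.5 108.5
```

>>> {"name": "jog_arm", "arguments": {"targets": [{"gripper": 45,"dx": 0,"dy": 0,"dz": 0,"turn": 0},{"gripper": 45,"dx": -20,"dy": -48,"dz": 0,"turn": 0},{"gripper": 45,"dx": -20,"dy": -48,"dz": 0,"turn": 0},{"gripper": 45,"dx": 0,"dy": 0,"dz": 30,"turn": 0},{"gripper": 45,"dx": 0,"dy": 0,"dz": 0,"turn": 0},{"gripper": 45,"dx": 0,"dy": 0,"dz": 0,"turn": 0}]}}

```text
time: 2.35
tool_pos: [0.5657, 0.1622, 0.1891]
tool_rot: [[-0.99, -0.142, -0.0], [-0.142, 0.99, 0.001], [0.0, 0.001, -1.0]]
contact_force: [-0.4, 0.3, 0.4]
width: 0.0448
grasp_force: 0.0
```

```bash
python3 -c "
from h import *
go(570.5,153,110,98.1)"
```

```text
t 2.35 p [565.7 162.2 189.1] yaw 98.2 w 44.8 gf 0.0 F [-0.4  0.3  0.4]
first turn 0.1 then dx dy dz -3.4 -9.8 79.1
```

>>> {"name": "jog_arm", "arguments": {"targets": [{"gripper": 45,"dx": -3.4,"dy": -9.8,"dz": 0,"turn": 0},{"gripper": 45,"dx": 0,"dy": 0,"dz": 40,"turn": 0},{"gripper": 45,"dx": 0,"dy": 0,"dz": 39,"turn": 0},{"gripper": 45,"dx": 0,"dy": 0,"dz": 0,"turn": 0},{"gripper": 5,"dx": 0,"dy": 0,"dz": 0,"turn": 0},{"gripper": 5,"dx": 0,"dy": 0,"dz": 0,"turn": 0},{"gripper": 5,"dx": 0,"dy": 0,"dz": 0,"turn": 0},{"gripper": 5,"dx": 0,"dy": 0,"dz": 0,"turn": 0},{"gripper": 5,"dx": 0,"dy": 0,"dz": 0,"turn": 0}]}}

```text
time: 3.48
tool_pos: [0.571, 0.152, 0.1102]
tool_rot: [[-0.99, -0.14, 0.001], [-0.14, 0.99, 0.001], [-0.001, 0.001, -1.0]]
contact_force: [-1.1, 2.7, 5.7]
width: 0.0142
grasp_force: 30.0
```

>>> {"name": "jog_arm", "arguments": {"targets": [{"gripper": 5,"dx": 0,"dy": 15,"dz": 0,"turn": 0},{"gripper": 5,"dx": 0,"dy": 25,"dz": 0,"turn": 0},{"gripper": 5,"dx": 0,"dy": 25,"dz": 0,"turn": 0},{"gripper": 5,"dx": 0,"dy": 25,"dz": 0,"turn": 0},{"gripper": 5,"dx": 0,"dy": 25,"dz": 0,"turn": 0},{"gripper": 5,"dx": 0,"dy": 20,"dz": 0,"turn": 0},{"gripper": 5,"dx": 0,"dy": 15,"dz": 0,"turn": 0},{"gripper": 5,"dx": 0,"dy": 10,"dz": 0,"turn": 0},{"gripper": 5,"dx": 0,"dy": 6,"dz": 0,"turn": 0},{"gripper": 5,"dx": 0,"dy": 0,"dz": 0,"turn": 0},{"gripper": 5,"dx": 0,"dy": 0,"dz": 0,"turn": 0}]}}

```text
time: 4.85
tool_pos: [0.5502, 0.3006, 0.11]
tool_rot: [[-0.991, -0.13, -0.001], [-0.13, 0.991, -0.018], [0.004, -0.017, -1.0]]
contact_force: [4.8, -37.4, 20.0]
width: 0.014
grasp_force: 30.0
```

```bash
python3 -c "
from h import *
a=np.radians(98.1)
go(570.5+165*np.cos(a),153+165*np.sin(a),110,98.1)
for n in ('scene','side'):
  for b in blobs(capture(n),.1,.112,ylim=(.0,.42),xlim=(.4,.75)):print(b)"
```

```text
t 4.85 p [550.2 300.6 110. ] yaw 97.5 w 14.0 gf 30.0 F [  4.8 -37.4  20. ]
first turn -0.6 then dx dy dz 0.7 16.0 0.0
(np.int32(2814), [376, 282], [578.0, 314.0, 104.0], [552.0, 302.0], [172.0, 170.0], 7.9)
(np.int32(45), [402, 263], [490.0, 316.0, 104.0], [489.0, 318.0], [16.0, 25.0], 6.8)
(np.int32(1203), [230, 166], [544.0, 282.0, 106.0], [550.0, 298.0], [172.0, 175.0], 7.6)
```

The stall at 150 mm agrees with the box's -y wall, which I see about 15 mm further out than a closed lid would put it. The lid therefore started ajar and is now at its end stop. I'll release it and check from above.

>>> {"name": "jog_arm", "arguments": {"targets": [{"gripper": 5,"dx": 0,"dy": -14,"dz": 0,"turn": 0},{"gripper": 5,"dx": 0,"dy": 0,"dz": 0,"turn": 0},{"gripper": 45,"dx": 0,"dy": 0,"dz": 0,"turn": 0},{"gripper": 45,"dx": 0,"dy": 0,"dz": 0,"turn": 0},{"gripper": 45,"dx": 0,"dy": 0,"dz": 0,"turn": 0},{"gripper": 45,"dx": 0,"dy": 0,"dz": -40,"turn": 0},{"gripper": 45,"dx": 0,"dy": 0,"dz": -40,"turn": 8.1},{"gripper": 45,"dx": 0,"dy": -50,"dz": 0,"turn": 0},{"gripper": 45,"dx": 0,"dy": -50,"dz": 0,"turn": 0},{"gripper": 45,"dx": 0,"dy": -50,"dz": 0,"turn": 0},{"gripper": 45,"dx": 0,"dy": -50,"dz": 0,"turn": 0},{"gripper": 45,"dx": 0,"dy": -50,"dz": 0,"turn": 0}]}}

```text
time: 6.45
tool_pos: [0.5492, 0.051, 0.1896]
tool_rot: [[-1.0, -0.0, 0.0], [-0.0, 1.0, 0.0], [-0.0, 0.0, -1.0]]
contact_force: [-0.2, -0.5, 0.1]
width: 0.0452
grasp_force: 0.0
```

```bash
python3 -c "
from h import *
go(540.5,-142,190,90.7)
for n in ('scene','side'):
  c=grab(n,n+'1')
  for z in ((.1,.112),(.088,.098),(.0,.01)):
    print(n,z)
    for b in blobs(c,*z,ylim=(.04,.42) if z[0]>.05 else (.07,.22),xlim=(.4,.75) if z[0]>.05 else (.49,.65)):print(b)"
```

```text
t 6.45 p [549.2  51.  189.6] yaw 90.0 w 45.2 gf 0.0 F [-0.2 -0.5  0.1]
first turn -0.7 then dx dy dz 11.1 -192.8 -0.4
scene (0.1, 0.112)
(np.int32(3848), [380, 275], [556.0, 307.0, 104.0], [552.0, 302.0], [174.0, 171.0], 8.1)
scene (0.088, 0.098)
(np.int32(1022), [333, 258], [603.0, 187.0, 92.0], [563.0, 219.0], [190.0, 337.0], 8.0)
scene (0.0, 0.01)
(np.int32(1015), [329, 253], [550.0, 122.0, 3.0], [549.0, 120.0], [110.0, 109.0], 6.1)
side (0.1, 0.112)
(np.int32(1003), [224, 166], [527.0, 288.0, 106.0], [543.0, 297.0], [157.0, 177.0], 7.3)
side (0.088, 0.098)
(np.int32(714), [246, 190], [553.0, 146.0, 94.0], [560.0, 215.0], [188.0, 339.0], 8.2)
side (0.0, 0.01)
(np.int32(296), [251, 202], [586.0, 196.0, 5.0], [588.0, 196.0], [115.0, 52.0], 6.6)
(np.int32(15), [233, 227], [493.0, 90.0, 5.0], [493.0, 91.0], [2.0, 33.0], 7.6)
```

View pics/scene1.png

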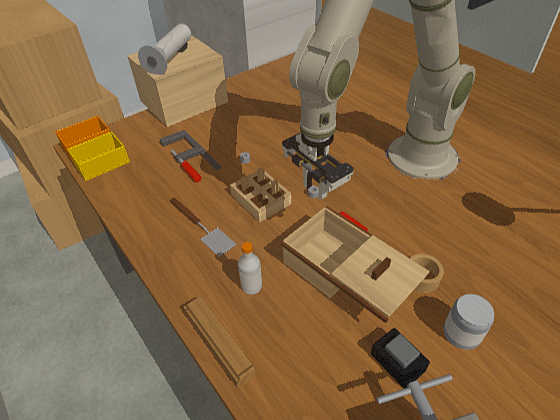

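The lid is open: the box interior shows at (325,250) and the lid sits over the rails at (380,275). Box centre is about (573.5,136.5). Next is peg A at (540.5,-142).

>>> {"name": "jog_arm", "arguments": {"targets": [{"gripper": 34,"dx": 2.2,"dy": -48,"dz": 0,"turn": 0},{"gripper": 34,"dx": 2.2,"dy": -48,"dz": 0,"turn": 0},{"gripper": 34,"dx": 2.2,"dy": -48,"dz": 0,"turn": 0},{"gripper": 34,"dx": 2.2,"dy": -49,"dz": 0,"turn": 0},{"gripper": 34,"dx": 0,"dy": 0,"dz": 40,"turn": 0},{"gripper": 34,"dx": 0,"dy": 0,"dz": 40,"turn": 0},{"gripper": 34,"dx": 0,"dy": 0,"dz": 0,"turn": 0}]}}

```text
time: 7.42
tool_pos: [0.539, -0.1398, 0.1075]
tool_rot: [[-1.0, -0.0, -0.005], [-0.0, 1.0, 0.001], [0.005, 0.001, -1.0]]
contact_force: [0.2, -0.2, 0.0]
width: 0.0336
grasp_force: 0.0
```

```bash
python3 -c "
from h import *
go(540.5,-142,64,90)
c=grab('wrist','w1');print(c['fx'],c['cx'],c['cy'],np.round(c['world_from_camera'],3).tolist())"
```

```text
t 7.42 p [ 539.  -139.8  107.5] yaw 90.0 w 33.6 gf 0.0 F [ 0.2 -0.2  0. ]
first turn 0.0 then dx dy dz -1.5 -2.2 43.5
325.19226210127806 280.03471282324085 204.16274436307756 [[-0.0, -0.961, -0.277, 0.461], [1.0, -0.0, 0.0, -0.139], [-0.0, -0.277, 0.961, 0.275], [0.0, 0.0, 0.0, 1.0]]
```

View pics/w1.png

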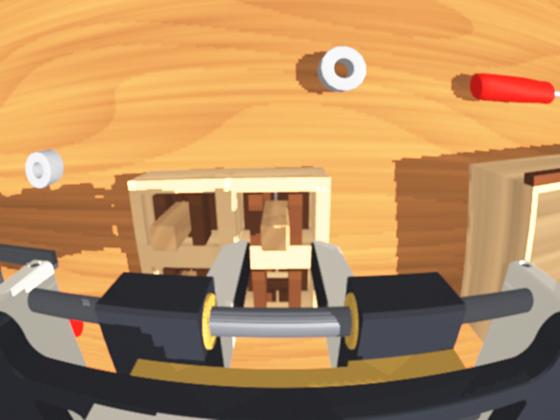

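>>> {"name": "jog_arm", "arguments": {"targets": [{"gripper": 34,"dx": -1.5,"dy": -2.2,"dz": 22,"turn": 0},{"gripper": 34,"dx": 0,"dy": 0,"dz": 21.5,"turn": 0},{"gripper": 34,"dx": 0,"dy": 0,"dz": 0,"turn": 0},{"gripper": 34,"dx": 0,"dy": 8,"dz": 0,"turn": 0},{"gripper": 34,"dx": 0,"dy": 6,"dz": 0,"turn": 0},{"gripper": 34,"dx": 0,"dy": 6,"dz": 0,"turn": 0},{"gripper": 34,"dx": 0,"dy": 0,"dz": 0,"turn": 0},{"gripper": 34,"dx": 0,"dy": 0,"dz": 0,"turn": 0}]}}

```text
time: 8.48
tool_pos: [0.5434, -0.125, 0.0684]
tool_rot: [[-1.0, 0.002, 0.004], [0.002, 1.0, -0.003], [-0.004, -0.003, -1.0]]
contact_force: [-0.8, -8.0, 7.7]
width: 0.0337
grasp_force: 4.3
```

```bash
python3 -c "
from h import *
go(540.5,-142,64,90)
c=grab('side','s2')
for n in ('side','scene'):
  c=capture(n)
  for b in blobs(c,.07,.09,xlim=(.5,.65),ylim=(-.26,-.1),minpx=5):print(b)
cr=cv2.resize(c['image'][140:230,215:315],None,fx=6,fy=6);cv2.imwrite('pics/c2.png',cr[:,:,::-1])"
```

```text
t 8.47 p [ 543.4 -125.    68.4] yaw 89.9 w 33.7 gf 4.3 F [-0.8 -8.   7.7]
first turn -0.1 then dx dy dz 2.9 -17.0 4.4
(np.int32(91), [274, 252], [537.0, -134.0, 81.0], [537.0, -131.0], [19.0, 58.0], 9.4)
(np.int32(78), [311, 268], [600.0, -221.0, 80.0], [601.0, -218.0], [20.0, 18.0], 89.6)
(np.int32(75), [287, 274], [538.0, -221.0, 81.0], [540.0, -219.0], [19.0, 19.0], 86.0)
(np.int32(39), [260, 171], [544.0, -213.0, 79.0], [544.0, -214.0], [27.0, 17.0], 77.7)
(np.int32(40), [244, 179], [606.0, -212.0, 79.0], [604.0, -213.0], [19.0, 19.0], 2.4)
(np.int32(58), [274, 184], [548.0, -136.0, 81.0], [545.0, -138.0], [17.0, 33.0], 8.2)
```

View pics/c2.png

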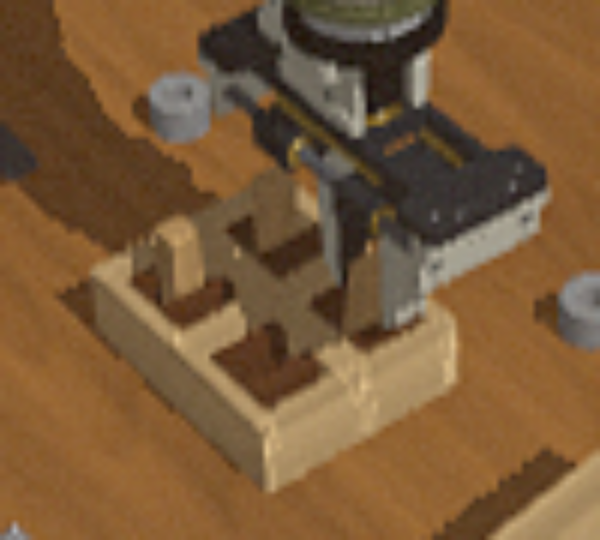

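>>> {"name": "jog_arm", "arguments": {"targets": [{"gripper": 34,"dx": 0,"dy": 4,"dz": 0,"turn": 0},{"gripper": 34,"dx": 0,"dy": 0,"dz": 0,"turn": 0},{"gripper": 34,"dx": 0,"dy": 0,"dz": 0,"turn": 0}]}}

```text
time: 9.0
tool_pos: [0.5435, -0.1215, 0.0685]
tool_rot: [[-1.0, 0.003, 0.005], [0.003, 1.0, -0.003], [-0.005, -0.003, -1.0]]
contact_force: [0.5, -8.2, 9.6]
width: 0.0341
grasp_force: 5.3
```

```bash
python3 -c "
from h import *
go(540.5,-142,64,90)
c=grab('wrist')
cr=cv2.resize(c['image'][150:380,160:400],None,fx=2.5,fy=2.5);cv2.imwrite('pics/c3.png',cr[:,:,::-1])"
```

```text
t 9.0 p [ 543.5 -121.5   68.5] yaw 89.8 w 34.1 gf 5.3 F [ 0.5 -8.2  9.6]
first turn -0.2 then dx dy dz 3.0 -20.5 4.5
```

View pics/c3.png

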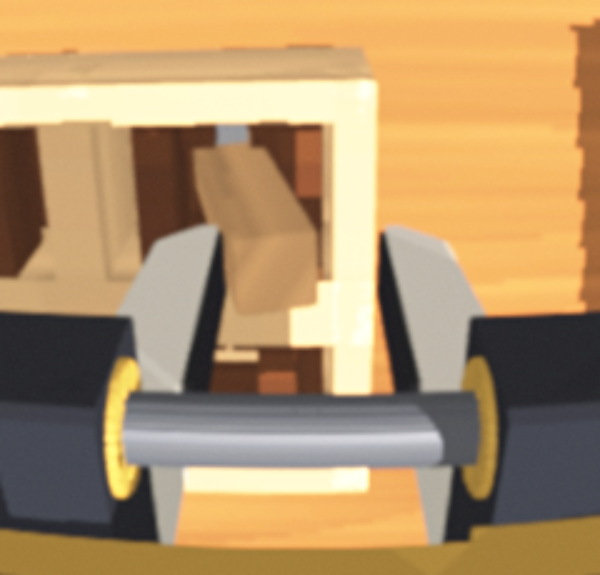

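>>> {"name": "jog_arm", "arguments": {"targets": [{"gripper": 34,"dx": 0,"dy": -12,"dz": 0,"turn": 0},{"gripper": 34,"dx": 0,"dy": -12,"dz": 0,"turn": 0},{"gripper": 34,"dx": 0,"dy": -8,"dz": 0,"turn": 0},{"gripper": 34,"dx": 0,"dy": -8,"dz": 0,"turn": 0},{"gripper": 34,"dx": 0,"dy": -8,"dz": 0,"turn": 0},{"gripper": 34,"dx": 0,"dy": 0,"dz": 0,"turn": 0},{"gripper": 34,"dx": 0,"dy": 0,"dz": 0,"turn": 0}]}}

```text
time: 9.93
tool_pos: [0.5426, -0.1652, 0.0668]
tool_rot: [[-1.0, -0.001, 0.001], [-0.001, 1.0, 0.002], [-0.001, 0.002, -1.0]]
contact_force: [-0.3, 6.8, 9.5]
width: 0.0341
grasp_force: 4.7
```

```bash
python3 -c "
from h import *
go(540.5,-142,64,90)"
```

```text
t 9.93 p [ 542.6 -165.2   66.8] yaw 90.0 w 34.1 gf 4.7 F [-0.3  6.8  9.5]
first turn 0.0 then dx dy dz 2.1 23.2 2.8
```

>>> {"name": "jog_arm", "arguments": {"targets": [{"gripper": 34,"dx": 2,"dy": 12,"dz": 0,"turn": 0},{"gripper": 34,"dx": 0,"dy": 9.5,"dz": 0,"turn": 0},{"gripper": 34,"dx": 0,"dy": 0,"dz": 14,"turn": 0},{"gripper": 34,"dx": 0,"dy": 0,"dz": 0,"turn": 0},{"gripper": 8,"dx": 0,"dy": 0,"dz": 0,"turn": 0},{"gripper": 8,"dx": 0,"dy": 0,"dz": 0,"turn": 0},{"gripper": 8,"dx": 0,"dy": 0,"dz": 0,"turn": 0},{"gripper": 8,"dx": 0,"dy": 0,"dz": 0,"turn": 0},{"gripper": 8,"dx": 0,"dy": 0,"dz": 0,"turn": 0}]}}

```text
time: 11.05
tool_pos: [0.5398, -0.145, 0.0521]
tool_rot: [[-1.0, 0.0, -0.0], [0.0, 1.0, 0.001], [0.0, 0.001, -1.0]]
contact_force: [-0.2, 5.9, -3.3]
width: 0.0178
grasp_force: 29.9
```

>>> {"name": "jog_arm", "arguments": {"targets": [{"gripper": 8,"dx": 0,"dy": 0,"dz": -6,"turn": 0},{"gripper": 8,"dx": 0,"dy": 0,"dz": -6,"turn": 0},{"gripper": 8,"dx": 0,"dy": 0,"dz": 0,"turn": 0}]}}

```text
time: 11.42
tool_pos: [0.5403, -0.1469, 0.065]
tool_rot: [[-1.0, 0.002, 0.002], [0.002, 1.0, -0.001], [-0.002, -0.001, -1.0]]
contact_force: [0.2, -0.3, -0.6]
width: 0.0179
grasp_force: 30.0
```

>>> {"name": "jog_arm", "arguments": {"targets": [{"gripper": 8,"dx": 0,"dy": 0,"dz": -42,"turn": 0},{"gripper": 8,"dx": 0,"dy": 0,"dz": -42,"turn": 0},{"gripper": 8,"dx": 0,"dy": 0,"dz": -42,"turn": 0},{"gripper": 8,"dx": 0,"dy": 0,"dz": 0,"turn": 0},{"gripper": 8,"dx": 1.5,"dy": 47,"dz": 0,"turn": 0},{"gripper": 8,"dx": 1.5,"dy": 47,"dz": 0,"turn": 0},{"gripper": 8,"dx": 1.5,"dy": 47,"dz": 0,"turn": 0},{"gripper": 8,"dx": 1.5,"dy": 47,"dz": 0,"turn": 0},{"gripper": 8,"dx": 1.5,"dy": 47,"dz": 0,"turn": 0},{"gripper": 8,"dx": 0,"dy": 0,"dz": 0,"turn": 0},{"gripper": 8,"dx": 0,"dy": 0,"dz": 0,"turn": 0}]}}

```text
time: 12.8
tool_pos: [0.5322, 0.0884, 0.1893]
tool_rot: [[-1.0, 0.001, -0.001], [0.001, 1.0, -0.001], [0.001, -0.001, -1.0]]
contact_force: [-1.4, -0.0, -0.4]
width: 0.0179
grasp_force: 30.0
```

```bash
python3 -c "
from h import *
go(532.7,88,55,90)"
```

```text
t 12.8 p [532.2  88.4 189.3] yaw 89.9 w 17.9 gf 30.0 F [-1.4 -0.  -0.4]
first turn -0.1 then dx dy dz -0.5 -0.4 134.3
```

>>> {"name": "jog_arm", "arguments": {"targets": [{"gripper": 8,"dx": 0,"dy": 0,"dz": 45,"turn": 0},{"gripper": 8,"dx": 0,"dy": 0,"dz": 45,"turn": 0},{"gripper": 8,"dx": 0,"dy": 0,"dz": 30,"turn": 0},{"gripper": 8,"dx": 0,"dy": 0,"dz": 14,"turn": 0},{"gripper": 8,"dx": 0,"dy": 0,"dz": 0,"turn": 0},{"gripper": 8,"dx": 0,"dy": 0,"dz": 0,"turn": 0},{"gripper": 26,"dx": 0,"dy": 0,"dz": 0,"turn": 0},{"gripper": 26,"dx": 0,"dy": 0,"dz": 0,"turn": 0},{"gripper": 26,"dx": 0,"dy": 0,"dz": 0,"turn": 0},{"gripper": 26,"dx": 0,"dy": 0,"dz": -40,"turn": 0},{"gripper": 26,"dx": 0,"dy": 0,"dz": -40,"turn": 0},{"gripper": 26,"dx": 0,"dy": 0,"dz": -55,"turn": 0}]}}

```text
time: 14.3
tool_pos: [0.5318, 0.0891, 0.1919]
tool_rot: [[-1.0, 0.001, -0.002], [0.001, 1.0, -0.0], [0.002, -0.0, -1.0]]
contact_force: [0.9, 0.3, -1.3]
width: 0.0261
grasp_force: 0.0
```

```bash
python3 -c "
from h import *
go(539.5,-219,110,90)
for n in ('scene','side'):
  c=capture(n)
  for z,xl,yl in (((.075,.092),(.5,.65),(.07,.2)),((.07,.092),(.5,.65),(-.27,-.1)),((.015,.03),(.4,.53),(-.42,-.05))):
    for b in blobs(c,*z,xlim=xl,ylim=yl):print(n,b)"
```

```text
t 14.3 p [531.8  89.1 191.9] yaw 90.0 w 26.1 gf 0.0 F [ 0.9  0.3 -1.3]
first turn -0.0 then dx dy dz -7.7 -308.1 81.9
scene (np.int32(23), [334, 218], [502.0, 82.0, 83.0], [502.0, 83.0], [25.0, 3.0], 89.5)
scene (np.int32(47), [327, 226], [536.0, 93.0, 81.0], [535.0, 92.0], [21.0, 18.0], 5.2)
scene (np.int32(40), [260, 171], [544.0, -214.0, 78.0], [543.0, -214.0], [20.0, 21.0], 2.8)
scene (np.int32(41), [244, 179], [605.0, -212.0, 79.0], [605.0, -214.0], [22.0, 19.0], 88.6)
scene (np.int32(56), [244, 156], [503.0, -369.0, 20.0], [502.0, -369.0], [34.0, 35.0], 27.0)
scene (np.int32(76), [313, 190], [429.0, -88.0, 20.0], [429.0, -89.0], [35.0, 32.0], 50.9)
scene (np.int32(16), [277, 191], [523.0, -153.0, 25.0], [524.0, -154.0], [11.0, 20.0], 35.6)
scene (np.int32(16), [288, 200], [521.0, -102.0, 23.0], [521.0, -102.0], [18.0, 6.0], 11.3)
side (np.int32(26), [271, 181], [647.0, 178.0, 84.0], [648.0, 178.0], [4.0, 42.0], 4.9)
side (np.int32(40), [245, 205], [531.0, 84.0, 83.0], [532.0, 86.0], [19.0, 18.0], 77.3)
side (np.int32(80), [311, 268], [600.0, -220.0, 80.0], [601.0, -218.0], [19.0, 19.0], 3.5)
side (np.int32(78), [287, 275], [538.0, -221.0, 81.0], [539.0, -220.0], [19.0, 20.0], 5.0)
side (np.int32(134), [274, 290], [511.0, -204.0, 23.0], [508.0, -185.0], [21.0, 156.0], 8.4)
side (np.int32(126), [228, 270], [424.0, -96.0, 22.0], [424.0, -94.0], [34.0, 35.0], 18.7)
side (np.int32(203), [297, 348], [498.0, -377.0, 23.0], [498.0, -375.0], [35.0, 34.0], 82.5)
```

Peg A stands in the box. Next is peg B at (540,-217.5).

>>> {"name": "jog_arm", "arguments": {"targets": [{"gripper": 34,"dx": -1.4,"dy": -51,"dz": 0,"turn": 0},{"gripper": 34,"dx": -1.4,"dy": -51,"dz": 0,"turn": 0},{"gripper": 34,"dx": -1.4,"dy": -51,"dz": 0,"turn": 0},{"gripper": 34,"dx": -1.4,"dy": -51,"dz": 0,"turn": 0},{"gripper": 34,"dx": -1.3,"dy": -51,"dz": 0,"turn": 0},{"gripper": 34,"dx": -1.3,"dy": -51,"dz": 0,"turn": 0},{"gripper": 34,"dx": 0,"dy": 0,"dz": 40,"turn": 0},{"gripper": 34,"dx": 0,"dy": 0,"dz": 42,"turn": 0},{"gripper": 34,"dx": 0,"dy": 0,"dz": 0,"turn": 0},{"gripper": 34,"dx": 0,"dy": 0,"dz": 0,"turn": 0}]}}

```text
time: 15.65
tool_pos: [0.5409, -0.2167, 0.11]
tool_rot: [[-1.0, 0.001, 0.0], [0.001, 1.0, -0.0], [-0.0, -0.0, -1.0]]
contact_force: [0.7, 0.6, 0.0]
width: 0.0339
grasp_force: 0.0
```

```bash
python3 -c "
from h import *
go(540,-217.5,66,90)"
```

```text
t 15.65 p [ 540.9 -216.7  110. ] yaw 90.0 w 33.9 gf 0.0 F [0.7 0.6 0. ]
first turn -0.0 then dx dy dz 0.9 -0.8 44.0
```

>>> {"name": "jog_arm", "arguments": {"targets": [{"gripper": 34,"dx": 0.9,"dy": -0.8,"dz": 22,"turn": 0},{"gripper": 34,"dx": 0,"dy": 0,"dz": 22,"turn": 0},{"gripper": 34,"dx": 0,"dy": 0,"dz": 0,"turn": 0},{"gripper": 34,"dx": 0,"dy": 8,"dz": 0,"turn": 0},{"gripper": 34,"dx": 0,"dy": 7,"dz": 0,"turn": 0},{"gripper": 34,"dx": 0,"dy": 7,"dz": 0,"turn": 0},{"gripper": 34,"dx": 0,"dy": 0,"dz": 0,"turn": 0},{"gripper": 34,"dx": 0,"dy": 0,"dz": 0,"turn": 0}]}}

```text
time: 16.65
tool_pos: [0.5412, -0.1977, 0.0676]
tool_rot: [[-1.0, 0.002, 0.005], [0.002, 1.0, -0.003], [-0.005, -0.003, -1.0]]
contact_force: [-1.4, -7.2, 8.7]
width: 0.0341
grasp_force: 4.5
```

>>> {"name": "jog_arm", "arguments": {"targets": [{"gripper": 34,"dx": 0,"dy": -11,"dz": 0,"turn": 0},{"gripper": 34,"dx": 0,"dy": -11,"dz": 0,"turn": 0},{"gripper": 34,"dx": 0,"dy": -8,"dz": 0,"turn": 0},{"gripper": 34,"dx": 0,"dy": -7,"dz": 0,"turn": 0},{"gripper": 34,"dx": 0,"dy": -7,"dz": 0,"turn": 0},{"gripper": 34,"dx": 0,"dy": 0,"dz": 0,"turn": 0},{"gripper": 34,"dx": 0,"dy": 0,"dz": 0,"turn": 0}]}}

```text
time: 17.52
tool_pos: [0.54, -0.2373, 0.0656]
tool_rot: [[-1.0, -0.001, 0.0], [-0.001, 1.0, 0.003], [-0.0, 0.003, -1.0]]
contact_force: [-0.3, 7.7, 8.3]
width: 0.0341
grasp_force: 4.6
```

```bash
python3 -c "
from h import *
go(540,-217.5,52,90)"
```

```text
t 17.52 p [ 540.  -237.3   65.6] yaw 90.0 w 34.1 gf 4.6 F [-0.3  7.7  8.3]
first turn 0.0 then dx dy dz 0.0 19.8 13.6
```

>>> {"name": "jog_arm", "arguments": {"targets": [{"gripper": 34,"dx": 0,"dy": 11,"dz": 0,"turn": 0},{"gripper": 34,"dx": 0,"dy": 10,"dz": 0,"turn": 0},{"gripper": 34,"dx": 0,"dy": 0,"dz": 13.5,"turn": 0},{"gripper": 34,"dx": 0,"dy": 0,"dz": 0,"turn": 0},{"gripper": 8,"dx": 0,"dy": 0,"dz": 0,"turn": 0},{"gripper": 8,"dx": 0,"dy": 0,"dz": 0,"turn": 0},{"gripper": 8,"dx": 0,"dy": 0,"dz": 0,"turn": 0},{"gripper": 8,"dx": 0,"dy": 0,"dz": 0,"turn": 0},{"gripper": 8,"dx": 0,"dy": 0,"dz": 0,"turn": 0},{"gripper": 8,"dx": 0,"dy": 0,"dz": -6,"turn": 0},{"gripper": 8,"dx": 0,"dy": 0,"dz": -6,"turn": 0},{"gripper": 8,"dx": 0,"dy": 0,"dz": 0,"turn": 0}]}}

```text
time: 19.02
tool_pos: [0.54, -0.2189, 0.0644]
tool_rot: [[-1.0, 0.001, 0.001], [0.001, 1.0, -0.001], [-0.001, -0.001, -1.0]]
contact_force: [0.5, -0.2, -0.5]
width: 0.0181
grasp_force: 30.0
```

```bash
python3 -c "
from h import *
go(580,95,190,90)"
```

```text
t 19.02 p [ 540.  -218.9   64.4] yaw 89.9 w 18.1 gf 30.0 F [ 0.5 -0.2 -0.5]
first turn -0.1 then dx dy dz -40.0 313.9 -125.6
```

>>> {"name": "jog_arm", "arguments": {"targets": [{"gripper": 8,"dx": 0,"dy": 0,"dz": -42,"turn": 0},{"gripper": 8,"dx": 0,"dy": 0,"dz": -42,"turn": 0},{"gripper": 8,"dx": 0,"dy": 0,"dz": -42,"turn": 0},{"gripper": 8,"dx": 0,"dy": 0,"dz": 0,"turn": 0},{"gripper": 8,"dx": -7,"dy": 52,"dz": 0,"turn": 0},{"gripper": 8,"dx": -7,"dy": 52,"dz": 0,"turn": 0},{"gripper": 8,"dx": -7,"dy": 52,"dz": 0,"turn": 0},{"gripper": 8,"dx": -7,"dy": 52,"dz": 0,"turn": 0},{"gripper": 8,"dx": -6,"dy": 53,"dz": 0,"turn": 0},{"gripper": 8,"dx": -6,"dy": 53,"dz": 0,"turn": 0},{"gripper": 8,"dx": 0,"dy": 0,"dz": 0,"turn": 0},{"gripper": 8,"dx": 0,"dy": 0,"dz": 0,"turn": 0}]}}

```text
time: 20.52
tool_pos: [0.5792, 0.0949, 0.1886]
tool_rot: [[-1.0, 0.001, -0.002], [0.001, 1.0, -0.001], [0.002, -0.001, -1.0]]
contact_force: [0.7, -0.9, -0.6]
width: 0.0177
grasp_force: 30.0
```

```bash
python3 -c "
from h import *
go(580,95,56,90)"
```

```text
t 20.52 p [579.2  94.9 188.6] yaw 90.0 w 17.7 gf 30.0 F [ 0.7 -0.9 -0.6]
first turn -0.0 then dx dy dz -0.8 0.1 132.6
```

>>> {"name": "jog_arm", "arguments": {"targets": [{"gripper": 8,"dx": -0.8,"dy": 0,"dz": 45,"turn": 0},{"gripper": 8,"dx": 0,"dy": 0,"dz": 45,"turn": 0},{"gripper": 8,"dx": 0,"dy": 0,"dz": 30,"turn": 0},{"gripper": 8,"dx": 0,"dy": 0,"dz": 13,"turn": 0},{"gripper": 8,"dx": 0,"dy": 0,"dz": 0,"turn": 0},{"gripper": 8,"dx": 0,"dy": 0,"dz": 0,"turn": 0},{"gripper": 26,"dx": 0,"dy": 0,"dz": 0,"turn": 0},{"gripper": 26,"dx": 0,"dy": 0,"dz": 0,"turn": 0},{"gripper": 26,"dx": 0,"dy": 0,"dz": 0,"turn": 0},{"gripper": 26,"dx": 0,"dy": 0,"dz": -40,"turn": 0},{"gripper": 26,"dx": 0,"dy": 0,"dz": -40,"turn": 0},{"gripper": 26,"dx": 0,"dy": 0,"dz": -55,"turn": 0}]}}

```text
time: 22.02
tool_pos: [0.5799, 0.0953, 0.1923]
tool_rot: [[-1.0, 0.001, -0.002], [0.001, 1.0, -0.0], [0.002, -0.0, -1.0]]
contact_force: [1.1, 0.1, 0.3]
width: 0.026
grasp_force: 0.0
```

```bash
python3 -c "
from h import *
go(601.5,-216.5,110,90)
for n in ('scene','side'):
  c=capture(n)
  for z,xl,yl in (((.075,.092),(.5,.65),(.07,.2)),((.07,.092),(.5,.65),(-.27,-.1))):
    for b in blobs(c,*z,xlim=xl,ylim=yl):print(n,b)"
```

```text
t 22.02 p [579.9  95.3 192.3] yaw 90.0 w 26.0 gf 0.0 F [1.1 0.1 0.3]
first turn -0.0 then dx dy dz -21.6 -311.8 82.3
scene (np.int32(24), [334, 217], [502.0, 82.0, 84.0], [502.0, 84.0], [4.0, 28.0], 5.4)
scene (np.int32(46), [327, 226], [536.0, 93.0, 81.0], [535.0, 92.0], [21.0, 20.0], 84.0)
scene (np.int32(47), [315, 235], [585.0, 98.0, 81.0], [584.0, 97.0], [20.0, 18.0], 85.7)
scene (np.int32(44), [244, 180], [605.0, -212.0, 78.0], [604.0, -214.0], [18.0, 21.0], 4.0)
side (np.int32(28), [270, 181], [647.0, 181.0, 83.0], [647.0, 179.0], [4.0, 42.0], 7.3)
side (np.int32(38), [260, 200], [580.0, 90.0, 83.0], [582.0, 92.0], [24.0, 18.0], 82.7)
side (np.int32(40), [245, 205], [531.0, 84.0, 83.0], [532.0, 85.0], [21.0, 17.0], 89.3)
side (np.int32(76), [310, 268], [600.0, -220.0, 81.0], [601.0, -218.0], [18.0, 22.0], 6.0)
```

Two pegs stand in the box. Now peg C at (601.5,-216.5).

>>> {"name": "jog_arm", "arguments": {"targets": [{"gripper": 34,"dx": -3.6,"dy": -52,"dz": 0,"turn": 0},{"gripper": 34,"dx": -3.6,"dy": -52,"dz": 0,"turn": 0},{"gripper": 34,"dx": -3.6,"dy": -52,"dz": 0,"turn": 0},{"gripper": 34,"dx": -3.6,"dy": -52,"dz": 0,"turn": 0},{"gripper": 34,"dx": -3.6,"dy": -52,"dz": 0,"turn": 0},{"gripper": 34,"dx": -3.6,"dy": -52,"dz": 0,"turn": 0},{"gripper": 34,"dx": 0,"dy": 0,"dz": 40,"turn": 0},{"gripper": 34,"dx": 0,"dy": 0,"dz": 42,"turn": 0},{"gripper": 34,"dx": 0,"dy": 0,"dz": 0,"turn": 0},{"gripper": 34,"dx": 0,"dy": 0,"dz": 0,"turn": 0}]}}

```text
time: 23.38
tool_pos: [0.6025, -0.2166, 0.1105]
tool_rot: [[-1.0, 0.001, 0.001], [0.001, 1.0, -0.0], [-0.001, -0.0, -1.0]]
contact_force: [0.7, 0.1, -1.1]
width: 0.0342
grasp_force: 0.0
```

```bash
python3 -c "
from h import *
go(601.5,-216.5,66,90)"
```

```text
t 23.38 p [ 602.5 -216.6  110.5] yaw 90.0 w 34.2 gf 0.0 F [ 0.7  0.1 -1.1]
first turn -0.0 then dx dy dz 1.0 0.1 44.5
```

>>> {"name": "jog_arm", "arguments": {"targets": [{"gripper": 34,"dx": 1,"dy": 0,"dz": 22,"turn": 0},{"gripper": 34,"dx": 0,"dy": 0,"dz": 22.5,"turn": 0},{"gripper": 34,"dx": 0,"dy": 0,"dz": 0,"turn": 0},{"gripper": 34,"dx": 0,"dy": 8,"dz": 0,"turn": 0},{"gripper": 34,"dx": 0,"dy": 7,"dz": 0,"turn": 0},{"gripper": 34,"dx": 0,"dy": 7,"dz": 0,"turn": 0},{"gripper": 34,"dx": 0,"dy": 0,"dz": 0,"turn": 0},{"gripper": 34,"dx": 0,"dy": 0,"dz": 0,"turn": 0}]}}

```text
time: 24.38
tool_pos: [0.6026, -0.1972, 0.0679]
tool_rot: [[-1.0, 0.002, 0.005], [0.002, 1.0, -0.004], [-0.005, -0.004, -1.0]]
contact_force: [-0.0, -8.1, 9.3]
width: 0.0345
grasp_force: 4.6
```

>>> {"name": "jog_arm", "arguments": {"targets": [{"gripper": 34,"dx": 0,"dy": -11,"dz": 0,"turn": 0},{"gripper": 34,"dx": 0,"dy": -11,"dz": 0,"turn": 0},{"gripper": 34,"dx": 0,"dy": -8,"dz": 0,"turn": 0},{"gripper": 34,"dx": 0,"dy": -7,"dz": 0,"turn": 0},{"gripper": 34,"dx": 0,"dy": -7,"dz": 0,"turn": 0},{"gripper": 34,"dx": 0,"dy": 0,"dz": 0,"turn": 0},{"gripper": 34,"dx": 0,"dy": 0,"dz": 0,"turn": 0}]}}

```text
time: 25.25
tool_pos: [0.6016, -0.2359, 0.0657]
tool_rot: [[-1.0, -0.001, 0.001], [-0.001, 1.0, 0.003], [-0.001, 0.003, -1.0]]
contact_force: [-0.9, 7.7, 9.8]
width: 0.0337
grasp_force: 4.6
```

```bash
python3 -c "
from h import *
go(601.5,-216.5,52,90)"
```

```text
t 25.25 p [ 601.6 -235.9   65.7] yaw 90.1 w 33.7 gf 4.6 F [-0.9  7.7  9.8]
first turn 0.1 then dx dy dz 0.1 19.4 13.7
```

>>> {"name": "jog_arm", "arguments": {"targets": [{"gripper": 34,"dx": 0,"dy": 11,"dz": 0,"turn": 0},{"gripper": 34,"dx": 0,"dy": 10,"dz": 0,"turn": 0},{"gripper": 34,"dx": 0,"dy": 0,"dz": 13.5,"turn": 0},{"gripper": 34,"dx": 0,"dy": 0,"dz": 0,"turn": 0},{"gripper": 8,"dx": 0,"dy": 0,"dz": 0,"turn": 0},{"gripper": 8,"dx": 0,"dy": 0,"dz": 0,"turn": 0},{"gripper": 8,"dx": 0,"dy": 0,"dz": 0,"turn": 0},{"gripper": 8,"dx": 0,"dy": 0,"dz": 0,"turn": 0},{"gripper": 8,"dx": 0,"dy": 0,"dz": 0,"turn": 0},{"gripper": 8,"dx": 0,"dy": 0,"dz": -6,"turn": 0},{"gripper": 8,"dx": 0,"dy": 0,"dz": -6,"turn": 0},{"gripper": 8,"dx": 0,"dy": 0,"dz": 0,"turn": 0}]}}

```text
time: 26.75
tool_pos: [0.6014, -0.2178, 0.0644]
tool_rot: [[-1.0, 0.001, 0.001], [0.001, 1.0, -0.0], [-0.001, -0.0, -1.0]]
contact_force: [-0.3, -0.6, -0.5]
width: 0.0177
grasp_force: 30.0
```

```bash
python3 -c "
from h import *
go(628,102,190,90)"
```

```text
t 26.75 p [ 601.4 -217.8   64.4] yaw 89.9 w 17.7 gf 30.0 F [-0.3 -0.6 -0.5]
first turn -0.1 then dx dy dz -26.6 319.8 -125.6
```

>>> {"name": "jog_arm", "arguments": {"targets": [{"gripper": 8,"dx": 0,"dy": 0,"dz": -42,"turn": 0},{"gripper": 8,"dx": 0,"dy": 0,"dz": -42,"turn": 0},{"gripper": 8,"dx": 0,"dy": 0,"dz": -42,"turn": 0},{"gripper": 8,"dx": 0,"dy": 0,"dz": 0,"turn": 0},{"gripper": 8,"dx": -4.5,"dy": 53,"dz": 0,"turn": 0},{"gripper": 8,"dx": -4.5,"dy": 53,"dz": 0,"turn": 0},{"gripper": 8,"dx": -4.5,"dy": 53,"dz": 0,"turn": 0},{"gripper": 8,"dx": -4.5,"dy": 53,"dz": 0,"turn": 0},{"gripper": 8,"dx": -4.3,"dy": 54,"dz": 0,"turn": 0},{"gripper": 8,"dx": -4.3,"dy": 54,"dz": 0,"turn": 0},{"gripper": 8,"dx": 0,"dy": 0,"dz": 0,"turn": 0},{"gripper": 8,"dx": 0,"dy": 0,"dz": 0,"turn": 0}]}}

```text
time: 28.25
tool_pos: [0.6273, 0.1018, 0.1886]
tool_rot: [[-1.0, 0.001, -0.002], [0.001, 1.0, -0.001], [0.002, -0.001, -1.0]]
contact_force: [-0.4, -0.9, -0.2]
width: 0.018
grasp_force: 30.0
```

```bash
python3 -c "
from h import *
go(628,102,56,90)"
```

```text
t 28.25 p [627.3 101.8 188.6] yaw 90.0 w 18.0 gf 30.0 F [-0.4 -0.9 -0.2]
first turn -0.0 then dx dy dz -0.7 0.2 132.6
```

>>> {"name": "jog_arm", "arguments": {"targets": [{"gripper": 8,"dx": -0.7,"dy": 0,"dz": 45,"turn": 0},{"gripper": 8,"dx": 0,"dy": 0,"dz": 45,"turn": 0},{"gripper": 8,"dx": 0,"dy": 0,"dz": 30,"turn": 0},{"gripper": 8,"dx": 0,"dy": 0,"dz": 13,"turn": 0},{"gripper": 8,"dx": 0,"dy": 0,"dz": 0,"turn": 0},{"gripper": 8,"dx": 0,"dy": 0,"dz": 0,"turn": 0},{"gripper": 26,"dx": 0,"dy": 0,"dz": 0,"turn": 0},{"gripper": 26,"dx": 0,"dy": 0,"dz": 0,"turn": 0},{"gripper": 26,"dx": 0,"dy": 0,"dz": 0,"turn": 0},{"gripper": 26,"dx": 0,"dy": 0,"dz": -40,"turn": 0},{"gripper": 26,"dx": 0,"dy": 0,"dz": -40,"turn": 0},{"gripper": 26,"dx": 0,"dy": 0,"dz": -55,"turn": 0}]}}

```text
time: 29.75
tool_pos: [0.6278, 0.1023, 0.1922]
tool_rot: [[-1.0, 0.001, -0.002], [0.001, 1.0, -0.0], [0.002, -0.0, -1.0]]
contact_force: [1.1, -0.9, 0.2]
width: 0.0259
grasp_force: 0.0
```

```bash
python3 -c "
from h import *
go(425.5,-92,110,90)
for n in ('scene','side'):
  c=capture(n)
  for z,xl,yl in (((.075,.092),(.5,.65),(.07,.2)),((.015,.03),(.38,.53),(-.43,-.03))):
    for b in blobs(c,*z,xlim=xl,ylim=yl):print(n,b)"
```

```text
t 29.75 p [627.8 102.3 192.2] yaw 90.0 w 25.9 gf 0.0 F [ 1.1 -0.9  0.2]
first turn -0.0 then dx dy dz 202.3 -194.3 82.2
scene (np.int32(20), [333, 216], [502.0, 79.0, 84.0], [502.0, 80.0], [4.0, 21.0], 3.9)
scene (np.int32(48), [327, 226], [536.0, 93.0, 81.0], [535.0, 91.0], [20.0, 19.0], 89.6)
scene (np.int32(50), [315, 235], [585.0, 98.0, 81.0], [585.0, 97.0], [19.0, 20.0], 2.1)
scene (np.int32(46), [302, 246], [634.0, 104.0, 82.0], [633.0, 103.0], [19.0, 17.0], 6.8)
scene (np.int32(51), [244, 156], [503.0, -370.0, 20.0], [501.0, -370.0], [31.0, 32.0], 55.9)
scene (np.int32(15), [278, 191], [523.0, -152.0, 25.0], [524.0, -153.0], [10.0, 19.0], 10.2)
scene (np.int32(15), [288, 200], [520.0, -102.0, 23.0], [520.0, -102.0], [19.0, 4.0], 1.1)
side (np.int32(29), [270, 181], [647.0, 180.0, 84.0], [648.0, 176.0], [4.0, 48.0], 6.3)
side (np.int32(40), [274, 196], [629.0, 97.0, 82.0], [631.0, 98.0], [19.0, 19.0], 9.0)
side (np.int32(39), [260, 200], [580.0, 90.0, 83.0], [581.0, 93.0], [21.0, 18.0], 87.4)
side (np.int32(37), [245, 205], [532.0, 84.0, 83.0], [532.0, 87.0], [19.0, 18.0], 87.3)
side (np.int32(129), [275, 291], [511.0, -207.0, 22.0], [508.0, -183.0], [22.0, 156.0], 8.3)
side (np.int32(127), [228, 270], [424.0, -96.0, 22.0], [425.0, -95.0], [35.0, 34.0], 1.7)
side (np.int32(196), [297, 347], [498.0, -377.0, 23.0], [498.0, -376.0], [35.0, 34.0], 84.6)
```

All three pegs are in. Now the near collar.

>>> {"name": "jog_arm", "arguments": {"targets": [{"gripper": 54,"dx": 40,"dy": -39,"dz": 0,"turn": 0},{"gripper": 54,"dx": 40,"dy": -39,"dz": 0,"turn": 0},{"gripper": 54,"dx": 40,"dy": -39,"dz": 0,"turn": 0},{"gripper": 54,"dx": 41,"dy": -39,"dz": 0,"turn": 0},{"gripper": 54,"dx": 41,"dy": -38,"dz": 0,"turn": 0},{"gripper": 54,"dx": 0,"dy": 0,"dz": 0,"turn": 0},{"gripper": 54,"dx": 0,"dy": 0,"dz": 40,"turn": 0},{"gripper": 54,"dx": 0,"dy": 0,"dz": 40,"turn": 0},{"gripper": 54,"dx": 0,"dy": 0,"dz": 0,"turn": 0},{"gripper": 54,"dx": 0,"dy": 0,"dz": 0,"turn": 0}]}}

```text
time: 31.1
tool_pos: [0.427, -0.0911, 0.1122]
tool_rot: [[-1.0, 0.0, 0.0], [0.0, 1.0, 0.0], [-0.0, 0.0, -1.0]]
contact_force: [0.3, -0.7, 0.7]
width: 0.054
grasp_force: 0.0
```

```bash
python3 -c "
from h import *
go(425.5,-92,5,90)
for n in ('scene','side'):
    for b in blobs(capture(n),.015,.03,xlim=(.35,.49),ylim=(-.2,.02)):print(n,b)"
```

```text
t 31.1 p [427.  -91.1 112.2] yaw 90.0 w 54.0 gf 0.0 F [ 0.3 -0.7  0.7]
first turn -0.0 then dx dy dz 1.5 -0.9 107.2
scene (np.int32(72), [313, 190], [429.0, -88.0, 21.0], [429.0, -89.0], [37.0, 32.0], 49.3)
side (np.int32(125), [228, 270], [424.0, -96.0, 22.0], [424.0, -94.0], [34.0, 35.0], 17.2)
```

>>> {"name": "jog_arm", "arguments": {"targets": [{"gripper": 54,"dx": 1.5,"dy": -0.9,"dz": 40,"turn": 0},{"gripper": 54,"dx": 0,"dy": 0,"dz": 40,"turn": 0},{"gripper": 54,"dx": 0,"dy": 0,"dz": 20,"turn": 0},{"gripper": 54,"dx": 0,"dy": 0,"dz": 7,"turn": 0},{"gripper": 54,"dx": 0,"dy": 0,"dz": 0,"turn": 0},{"gripper": 25,"dx": 0,"dy": 0,"dz": 0,"turn": 0},{"gripper": 25,"dx": 0,"dy": 0,"dz": 0,"turn": 0},{"gripper": 25,"dx": 0,"dy": 0,"dz": 0,"turn": 0},{"gripper": 25,"dx": 0,"dy": 0,"dz": 0,"turn": 0},{"gripper": 25,"dx": 0,"dy": 0,"dz": -30,"turn": 0},{"gripper": 25,"dx": 0,"dy": 0,"dz": 0,"turn": 0}]}}

```text
time: 32.58
tool_pos: [0.4252, -0.094, 0.0461]
tool_rot: [[-1.0, 0.001, -0.002], [0.001, 1.0, -0.004], [0.002, -0.004, -1.0]]
contact_force: [0.5, -0.5, -1.2]
width: 0.0352
grasp_force: 30.0
```

```bash
python3 -c "
from h import *
go(530,159,180,90)"
```

```text
t 32.58 p [425.2 -94.   46.1] yaw 89.9 w 35.2 gf 30.0 F [ 0.5 -0.5 -1.2]
first turn -0.1 then dx dy dz -104.8 253.0 -133.9
```

>>> {"name": "jog_arm", "arguments": {"targets": [{"gripper": 25,"dx": 0,"dy": 0,"dz": -45,"turn": 0},{"gripper": 25,"dx": 0,"dy": 0,"dz": -45,"turn": 0},{"gripper": 25,"dx": 0,"dy": 0,"dz": -44,"turn": 0},{"gripper": 25,"dx": 0,"dy": 0,"dz": 0,"turn": 0},{"gripper": 25,"dx": -18,"dy": 42,"dz": 0,"turn": 0},{"gripper": 25,"dx": -18,"dy": 42,"dz": 0,"turn": 0},{"gripper": 25,"dx": -18,"dy": 42,"dz": 0,"turn": 0},{"gripper": 25,"dx": -17,"dy": 42,"dz": 0,"turn": 0},{"gripper": 25,"dx": -17,"dy": 42,"dz": 0,"turn": 0},{"gripper": 25,"dx": -17,"dy": 43,"dz": 0,"turn": 0},{"gripper": 25,"dx": 0,"dy": 0,"dz": 0,"turn": 0},{"gripper": 25,"dx": 0,"dy": 0,"dz": 0,"turn": 0}]}}

```text
time: 34.08
tool_pos: [0.5295, 0.159, 0.1756]
tool_rot: [[-1.0, 0.0, -0.007], [0.0, 1.0, -0.005], [0.007, -0.005, -1.0]]
contact_force: [0.4, -0.0, -2.3]
width: 0.0353
grasp_force: 30.0
```

```bash
python3 -c "
from h import *
go(530,159,38,90)"
```

```text
t 34.08 p [529.5 159.  175.6] yaw 90.0 w 35.3 gf 30.0 F [ 0.4 -0.  -2.3]
first turn -0.0 then dx dy dz -0.5 0.0 137.6
```

>>> {"name": "jog_arm", "arguments": {"targets": [{"gripper": 25,"dx": 0,"dy": 0,"dz": 45,"turn": 0},{"gripper": 25,"dx": 0,"dy": 0,"dz": 45,"turn": 0},{"gripper": 25,"dx": 0,"dy": 0,"dz": 30,"turn": 0},{"gripper": 25,"dx": 0,"dy": 0,"dz": 17,"turn": 0},{"gripper": 25,"dx": 0,"dy": 0,"dz": 0,"turn": 0},{"gripper": 25,"dx": 0,"dy": 0,"dz": 0,"turn": 0},{"gripper": 44,"dx": 0,"dy": 0,"dz": 0,"turn": 0},{"gripper": 44,"dx": 0,"dy": 0,"dz": 0,"turn": 0},{"gripper": 44,"dx": 0,"dy": 0,"dz": 0,"turn": 0},{"gripper": 44,"dx": 0,"dy": 0,"dz": -45,"turn": 0},{"gripper": 44,"dx": 0,"dy": 0,"dz": -50,"turn": 0},{"gripper": 44,"dx": 0,"dy": 0,"dz": -50,"turn": 0}]}}

```text
time: 35.58
tool_pos: [0.5301, 0.1596, 0.1869]
tool_rot: [[-1.0, 0.001, -0.005], [0.001, 1.0, -0.004], [0.005, -0.004, -1.0]]
contact_force: [1.1, 0.1, 0.1]
width: 0.0441
grasp_force: 0.0
```

```bash
python3 -c "
from h import *
go(498.5,-372.5,110,90)
for n in ('scene','side'):
  c=grab(n,n+'5')
  for z,xl,yl in (((.015,.035),(.49,.65),(.1,.22)),((.015,.03),(.38,.53),(-.43,-.03))):
    for b in blobs(c,*z,xlim=xl,ylim=yl):print(n,b)
  if n=='scene':cv2.imwrite('pics/c5.png',cv2.resize(c['image'][180:320,260:440],None,fx=4,fy=4)[:,:,::-1])"
```

```text
t 35.58 p [530.1 159.6 186.9] yaw 90.0 w 44.1 gf 0.0 F [1.1 0.1 0.1]
first turn -0.0 then dx dy dz 31.6 -532.1 76.9
scene (np.int32(77), [346, 240], [494.0, 131.0, 25.0], [495.0, 132.0], [7.0, 65.0], 8.8)
scene (np.int32(30), [316, 250], [584.0, 104.0, 23.0], [580.0, 104.0], [7.0, 29.0], 89.1)
scene (np.int32(124), [343, 254], [535.0, 162.0, 25.0], [533.0, 161.0], [37.0, 34.0], 25.1)
scene (np.int32(17), [324, 288], [649.0, 213.0, 26.0], [649.0, 212.0], [2.0, 15.0], 1.9)
scene (np.int32(56), [244, 156], [504.0, -368.0, 20.0], [502.0, -370.0], [38.0, 33.0], 46.9)
scene (np.int32(17), [278, 191], [522.0, -151.0, 25.0], [522.0, -151.0], [8.0, 20.0], 43.9)
scene (np.int32(20), [288, 200], [520.0, -102.0, 23.0], [520.0, -103.0], [6.0, 16.0], 80.1)
side (np.int32(28), [268, 193], [645.0, 197.0, 25.0], [645.0, 198.0], [4.0, 41.0], 5.2)
side (np.int32(90), [240, 196], [553.0, 214.0, 26.0], [553.0, 214.0], [69.0, 9.0], 8.4)
side (np.int32(36), [239, 206], [534.0, 160.0, 27.0], [534.0, 157.0], [16.0, 40.0], 1.9)
side (np.int32(129), [274, 290], [511.0, -206.0, 22.0], [508.0, -184.0], [21.0, 156.0], 8.4)
side (np.int32(201), [297, 348], [498.0, -377.0, 23.0], [498.0, -376.0], [34.0, 35.0], 51.4)
```

View pics/c5.png

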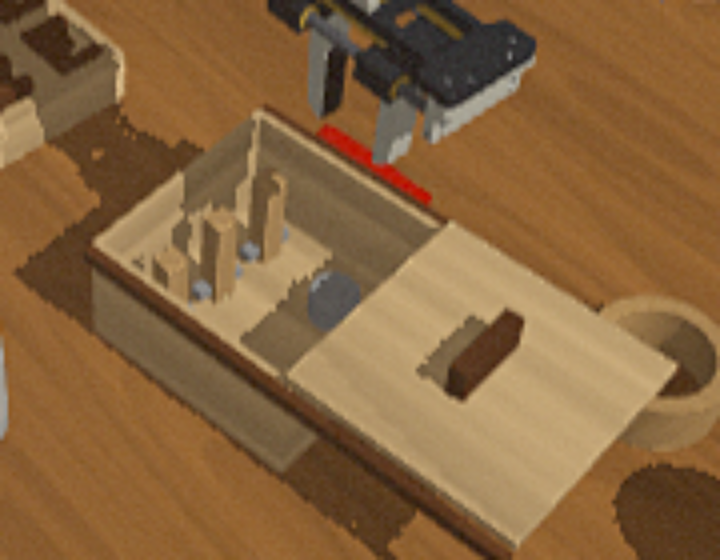

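The crop shows the three pegs standing at crop (170,270), (215,250) and (270,215), and the collar lying flat at (335,300). The far collar is unmoved at (498.5,-373.5).

>>> {"name": "jog_arm", "arguments": {"targets": [{"gripper": 54,"dx": 3.2,"dy": -53,"dz": 0,"turn": 0},{"gripper": 54,"dx": 3.2,"dy": -53,"dz": 0,"turn": 0},{"gripper": 54,"dx": 3.2,"dy": -53,"dz": 0,"turn": 0},{"gripper": 54,"dx": 3.2,"dy": -53,"dz": 0,"turn": 0},{"gripper": 54,"dx": 3.2,"dy": -53,"dz": 0,"turn": 0},{"gripper": 54,"dx": 3.2,"dy": -53,"dz": 0,"turn": 0},{"gripper": 54,"dx": 3.2,"dy": -53,"dz": 0,"turn": 0},{"gripper": 54,"dx": 3.2,"dy": -53,"dz": 0,"turn": 0},{"gripper": 54,"dx": 3,"dy": -54,"dz": 0,"turn": 0},{"gripper": 54,"dx": 3,"dy": -54,"dz": 0,"turn": 0},{"gripper": 54,"dx": 0,"dy": 0,"dz": 40,"turn": 0},{"gripper": 54,"dx": 0,"dy": 0,"dz": 0,"turn": 0}]}}

```text
time: 37.17
tool_pos: [0.4961, -0.3718, 0.1446]
tool_rot: [[-1.0, 0.001, -0.009], [0.001, 1.0, -0.001], [0.009, -0.001, -1.0]]
contact_force: [-0.3, 1.0, 0.4]
width: 0.0541
grasp_force: 0.0
```

```bash
python3 -c "
from h import *
go(498.5,-373.5,5,90)
for n in ('scene','side'):
    for b in blobs(capture(n),.015,.03,xlim=(.4,.55),ylim=(-.47,-.27)):print(n,b)"
```

```text
t 37.17 p [ 496.1 -371.8  144.6] yaw 89.9 w 54.1 gf 0.0 F [-0.3  1.   0.4]
first turn -0.1 then dx dy dz -2.4 -1.7 139.6
scene (np.int32(58), [244, 156], [504.0, -368.0, 20.0], [504.0, -368.0], [35.0, 34.0], 34.3)
side (np.int32(199), [297, 348], [498.0, -377.0, 23.0], [498.0, -376.0], [34.0, 34.0], 71.4)
```

>>> {"name": "jog_arm", "arguments": {"targets": [{"gripper": 54,"dx": -2.4,"dy": -1.7,"dz": 40,"turn": 0},{"gripper": 54,"dx": 0,"dy": 0,"dz": 40,"turn": 0},{"gripper": 54,"dx": 0,"dy": 0,"dz": 30,"turn": 0},{"gripper": 54,"dx": 0,"dy": 0,"dz": 20,"turn": 0},{"gripper": 54,"dx": 0,"dy": 0,"dz": 0,"turn": 0},{"gripper": 54,"dx": 0,"dy": 0,"dz": 0,"turn": 0}]}}

```text
time: 38.02
tool_pos: [0.5009, -0.3748, 0.0188]
tool_rot: [[-1.0, 0.0, -0.003], [0.0, 1.0, -0.005], [0.003, -0.005, -1.0]]
contact_force: [0.6, -0.4, 0.5]
width: 0.0538
grasp_force: 0.0
```

```bash
python3 -c "
from h import *
go(498.5,-373.5,5,90)"
```

```text
t 38.02 p [ 500.9 -374.8   18.8] yaw 90.0 w 53.8 gf 0.0 F [ 0.6 -0.4  0.5]
first turn -0.0 then dx dy dz 2.4 1.3 13.8
```

>>> {"name": "jog_arm", "arguments": {"targets": [{"gripper": 54,"dx": 2.4,"dy": 1.3,"dz": 12.5,"turn": 0},{"gripper": 54,"dx": 0,"dy": 0,"dz": 0,"turn": 0},{"gripper": 25,"dx": 0,"dy": 0,"dz": 0,"turn": 0},{"gripper": 25,"dx": 0,"dy": 0,"dz": 0,"turn": 0},{"gripper": 25,"dx": 0,"dy": 0,"dz": 0,"turn": 0},{"gripper": 25,"dx": 0,"dy": 0,"dz": 0,"turn": 0},{"gripper": 25,"dx": 0,"dy": 0,"dz": -30,"turn": 0},{"gripper": 25,"dx": 0,"dy": 0,"dz": -45,"turn": 0},{"gripper": 25,"dx": 0,"dy": 0,"dz": -50,"turn": 0},{"gripper": 25,"dx": 0,"dy": 0,"dz": -50,"turn": 0},{"gripper": 25,"dx": 0,"dy": 0,"dz": 0,"turn": 0}]}}

```text
time: 39.4
tool_pos: [0.5001, -0.3737, 0.1839]
tool_rot: [[-1.0, 0.001, 0.001], [0.001, 1.0, -0.008], [-0.001, -0.008, -1.0]]
contact_force: [-0.2, 0.4, -1.0]
width: 0.036
grasp_force: 30.0
```

```bash
python3 -c "
from h import *
go(609,170,180,90)"
```

```text
t 39.4 p [ 500.1 -373.7  183.9] yaw 89.9 w 36.0 gf 30.0 F [-0.2  0.4 -1. ]
first turn -0.1 then dx dy dz -108.9 543.7 3.9
```

>>> {"name": "jog_arm", "arguments": {"targets": [{"gripper": 25,"dx": -10,"dy": 50,"dz": 0,"turn": 0},{"gripper": 25,"dx": -10,"dy": 50,"dz": 0,"turn": 0},{"gripper": 25,"dx": -10,"dy": 50,"dz": 0,"turn": 0},{"gripper": 25,"dx": -10,"dy": 50,"dz": 0,"turn": 0},{"gripper": 25,"dx": -10,"dy": 50,"dz": 0,"turn": 0},{"gripper": 25,"dx": -10,"dy": 50,"dz": 0,"turn": 0},{"gripper": 25,"dx": -10,"dy": 50,"dz": 0,"turn": 0},{"gripper": 25,"dx": -10,"dy": 50,"dz": 0,"turn": 0},{"gripper": 25,"dx": -10,"dy": 50,"dz": 0,"turn": 0},{"gripper": 25,"dx": -10,"dy": 50,"dz": 0,"turn": 0},{"gripper": 25,"dx": -9,"dy": 44,"dz": 0,"turn": 0},{"gripper": 25,"dx": 0,"dy": 0,"dz": 0,"turn": 0}]}}

```text
time: 40.9
tool_pos: [0.607, 0.1758, 0.1761]
tool_rot: [[-1.0, -0.005, -0.006], [-0.005, 1.0, -0.002], [0.006, -0.002, -1.0]]
contact_force: [-0.1, -1.0, -0.8]
width: 0.0357
grasp_force: 30.0
```

```bash
python3 -c "
from h import *
go(609,170,38,90)"
```

```text
t 40.9 p [607.  175.8 176.1] yaw 90.3 w 35.7 gf 30.0 F [-0.1 -1.  -0.8]
first turn 0.3 then dx dy dz -2.0 -5.8 138.1
```

>>> {"name": "jog_arm", "arguments": {"targets": [{"gripper": 25,"dx": -1,"dy": -4,"dz": 0,"turn": 0},{"gripper": 25,"dx": 0,"dy": 0,"dz": 40,"turn": 0},{"gripper": 25,"dx": 0,"dy": 0,"dz": 0,"turn": 0},{"gripper": 25,"dx": 0,"dy": 0,"dz": 0,"turn": 0}]}}

```text
time: 41.4
tool_pos: [0.6089, 0.166, 0.138]
tool_rot: [[-1.0, 0.002, -0.005], [0.002, 1.0, -0.004], [0.005, -0.004, -1.0]]
contact_force: [-0.1, -0.0, -0.4]
width: 0.0359
grasp_force: 30.0
```

```bash
python3 -c "
from h import *
go(609,170,36,90)"
```

```text
t 41.4 p [608.9 166.  138. ] yaw 89.9 w 35.9 gf 30.0 F [-0.1 -0.  -0.4]
first turn -0.1 then dx dy dz -0.1 4.0 102.0
```

>>> {"name": "jog_arm", "arguments": {"targets": [{"gripper": 25,"dx": 0,"dy": 2,"dz": 40,"turn": 0},{"gripper": 25,"dx": 0,"dy": 0,"dz": 40,"turn": 0},{"gripper": 25,"dx": 0,"dy": 0,"dz": 22,"turn": 0},{"gripper": 25,"dx": 0,"dy": 0,"dz": 0,"turn": 0},{"gripper": 25,"dx": 0,"dy": 0,"dz": 0,"turn": 0},{"gripper": 44,"dx": 0,"dy": 0,"dz": 0,"turn": 0},{"gripper": 44,"dx": 0,"dy": 0,"dz": 0,"turn": 0},{"gripper": 44,"dx": 0,"dy": 0,"dz": 0,"turn": 0},{"gripper": 44,"dx": 0,"dy": 0,"dz": -45,"turn": 0},{"gripper": 44,"dx": 0,"dy": 0,"dz": -55,"turn": 0},{"gripper": 44,"dx": 0,"dy": 0,"dz": -55,"turn": 0},{"gripper": 44,"dx": 0,"dy": 0,"dz": 0,"turn": -8.1}]}}

```text
time: 42.9
tool_pos: [0.6109, 0.1704, 0.1954]
tool_rot: [[-0.99, -0.143, 0.003], [-0.143, 0.99, -0.002], [-0.003, -0.002, -1.0]]
contact_force: [0.4, -0.5, 0.2]
width: 0.0441
grasp_force: 0.0
```

```bash
python3 -c "
from h import *
for n in ('scene','side'):
  c=grab(n,n+'6')
  for z,yl in (((.015,.035),(.1,.22)),((.075,.092),(.07,.2)),((.122,.14),(.22,.42)),((.1,.112),(.2,.42))):
    for b in blobs(c,*z,xlim=(.47,.65),ylim=yl):print(n,b)
  if n=='scene':cv2.imwrite('pics/c6.png',cv2.resize(c['image'][180:320,260:440],None,fx=4,fy=4)[:,:,::-1])
go(550,299,190,98.1)"
```

```text
scene (np.int32(97), [348, 241], [493.0, 139.0, 26.0], [493.0, 139.0], [7.0, 75.0], 7.1)
scene (np.int32(31), [315, 250], [585.0, 104.0, 24.0], [584.0, 103.0], [5.0, 36.0], 87.8)
scene (np.int32(121), [343, 254], [536.0, 162.0, 24.0], [535.0, 161.0], [36.0, 34.0], 0.7)
scene (np.int32(43), [325, 268], [605.0, 167.0, 26.0], [604.0, 167.0], [14.0, 32.0], 10.9)
scene (np.int32(47), [327, 226], [536.0, 93.0, 81.0], [535.0, 91.0], [19.0, 18.0], 88.1)
scene (np.int32(17), [346, 225], [495.0, 124.0, 83.0], [495.0, 125.0], [5.0, 13.0], 3.4)
scene (np.int32(83), [360, 233], [487.0, 172.0, 85.0], [483.0, 173.0], [16.0, 48.0], 5.5)
scene (np.int32(49), [315, 235], [585.0, 98.0, 82.0], [584.0, 97.0], [20.0, 21.0], 84.1)
scene (np.int32(48), [302, 246], [635.0, 105.0, 81.0], [634.0, 104.0], [18.0, 20.0], 6.4)
scene (np.int32(144), [381, 267], [554.0, 304.0, 130.0], [554.0, 303.0], [61.0, 14.0], 7.7)
scene (np.int32(3756), [379, 275], [558.0, 306.0, 104.0], [552.0, 302.0], [172.0, 171.0], 7.6)
side (np.int32(29), [268, 193], [645.0, 199.0, 26.0], [645.0, 200.0], [4.0, 39.0], 5.4)
side (np.int32(10
[... 380 characters left out ...]
 180.0, 84.0], [648.0, 176.0], [3.0, 47.0], 7.3)
side (np.int32(42), [223, 198], [479.0, 134.0, 88.0], [479.0, 136.0], [6.0, 124.0], 6.1)
side (np.int32(38), [274, 196], [629.0, 97.0, 83.0], [630.0, 100.0], [18.0, 20.0], 9.4)
side (np.int32(38), [260, 200], [580.0, 90.0, 83.0], [580.0, 94.0], [18.0, 21.0], 3.4)
side (np.int32(39), [245, 205], [531.0, 84.0, 83.0], [532.0, 86.0], [21.0, 18.0], 80.3)
side (np.int32(92), [229, 157], [548.0, 294.0, 130.0], [548.0, 296.0], [59.0, 18.0], 12.4)
side (np.int32(1210), [231, 165], [550.0, 284.0, 106.0], [550.0, 297.0], [170.0, 176.0], 7.5)
t 43.0 p [609.2 169.  191.6] yaw 98.1 w 43.6 gf 0.0 F [-0.6  0.7  0.6]
first turn 0.0 then dx dy dz 40.3 137.0 1.6
```

View pics/c6.png

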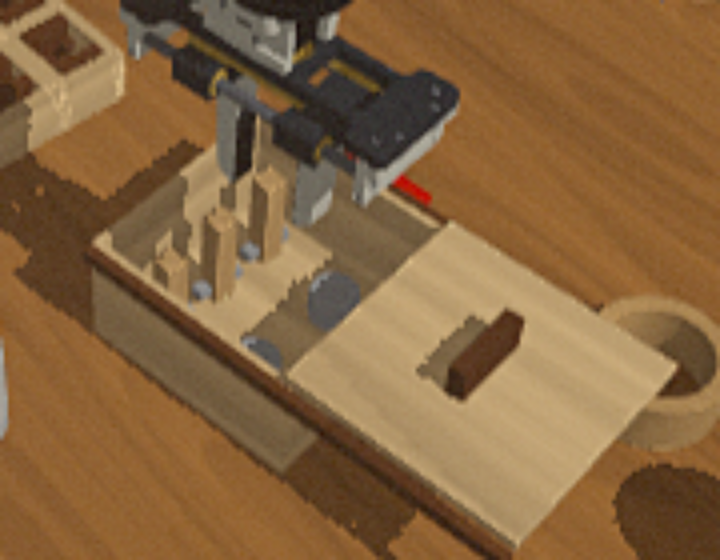

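Everything is inside: three pegs, and collars at crop (335,300) and (262,350). Now I'll close the lid.

>>> {"name": "jog_arm", "arguments": {"targets": [{"gripper": 45,"dx": 13.5,"dy": 46,"dz": 0,"turn": 0},{"gripper": 45,"dx": 13.5,"dy": 46,"dz": 0,"turn": 0},{"gripper": 45,"dx": 13.3,"dy": 45,"dz": 0,"turn": 0},{"gripper": 45,"dx": 0,"dy": 0,"dz": 0,"turn": 0},{"gripper": 45,"dx": 0,"dy": 0,"dz": 30,"turn": 0},{"gripper": 45,"dx": 0,"dy": 0,"dz": 0,"turn": 0},{"gripper": 45,"dx": 0,"dy": 0,"dz": 0,"turn": 0}]}}

```text
time: 43.88
tool_pos: [0.5499, 0.2986, 0.1603]
tool_rot: [[-0.99, -0.138, -0.005], [-0.138, 0.99, -0.004], [0.006, -0.003, -1.0]]
contact_force: [1.0, 0.1, 0.8]
width: 0.0448
grasp_force: 0.0
```

```bash
python3 -c "
from h import *
go(550.3,299,111,98.1)"
```

```text
t 43.88 p [549.9 298.6 160.3] yaw 98.0 w 44.8 gf 0.0 F [1.  0.1 0.8]
first turn -0.1 then dx dy dz -0.4 0.4 49.3
```

>>> {"name": "jog_arm", "arguments": {"targets": [{"gripper": 45,"dx": 0,"dy": 0,"dz": 30,"turn": 0},{"gripper": 45,"dx": 0,"dy": 0,"dz": 19,"turn": 0},{"gripper": 45,"dx": 0,"dy": 0,"dz": 0,"turn": 0},{"gripper": 5,"dx": 0,"dy": 0,"dz": 0,"turn": 0},{"gripper": 5,"dx": 0,"dy": 0,"dz": 0,"turn": 0},{"gripper": 5,"dx": 0,"dy": 0,"dz": 0,"turn": 0},{"gripper": 5,"dx": 0,"dy": 0,"dz": 0,"turn": 0},{"gripper": 5,"dx": 0,"dy": 0,"dz": 0,"turn": 0}]}}

```text
time: 44.88
tool_pos: [0.5496, 0.2993, 0.1117]
tool_rot: [[-0.99, -0.14, -0.004], [-0.14, 0.99, -0.003], [0.004, -0.003, -1.0]]
contact_force: [0.4, 0.5, 3.9]
width: 0.014
grasp_force: 30.0
```

>>> {"name": "jog_arm", "arguments": {"targets": [{"gripper": 5,"dx": 0,"dy": -15,"dz": 0,"turn": 0},{"gripper": 5,"dx": 0,"dy": -25,"dz": 0,"turn": 0},{"gripper": 5,"dx": 0,"dy": -25,"dz": 0,"turn": 0},{"gripper": 5,"dx": 0,"dy": -25,"dz": 0,"turn": 0},{"gripper": 5,"dx": 0,"dy": -25,"dz": 0,"turn": 0},{"gripper": 5,"dx": 0,"dy": -20,"dz": 0,"turn": 0},{"gripper": 5,"dx": 0,"dy": -15,"dz": 0,"turn": 0},{"gripper": 5,"dx": 0,"dy": -10,"dz": 0,"turn": 0},{"gripper": 5,"dx": 0,"dy": 0,"dz": 0,"turn": 0},{"gripper": 5,"dx": 0,"dy": 0,"dz": 0,"turn": 0}]}}

```text
time: 46.12
tool_pos: [0.5719, 0.1397, 0.1117]
tool_rot: [[-0.99, -0.14, -0.005], [-0.14, 0.99, -0.005], [0.006, -0.005, -1.0]]
contact_force: [-0.1, -2.9, 2.7]
width: 0.0136
grasp_force: 30.0
```

```bash
python3 -c "
from h import *
go(573.5,136,111,98.1)"
```

```text
t 46.12 p [571.9 139.7 111.7] yaw 98.0 w 13.6 gf 30.0 F [-0.1 -2.9  2.7]
first turn -0.1 then dx dy dz -1.1 -3.9 0.7
```

Not at the stop yet (161 mm moved, 3 N), so I'll push on gently.

>>> {"name": "jog_arm", "arguments": {"targets": [{"gripper": 5,"dx": 0,"dy": -4,"dz": 0,"turn": 0},{"gripper": 5,"dx": 0,"dy": -4,"dz": 0,"turn": 0},{"gripper": 5,"dx": 0,"dy": -2,"dz": 0,"turn": 0},{"gripper": 5,"dx": 0,"dy": 0,"dz": 0,"turn": 0},{"gripper": 5,"dx": 0,"dy": 0,"dz": 0,"turn": 0},{"gripper": 5,"dx": 0,"dy": 0,"dz": 0,"turn": 0}]}}

```text
time: 46.88
tool_pos: [0.5724, 0.1366, 0.1117]
tool_rot: [[-0.989, -0.145, -0.004], [-0.145, 0.989, 0.003], [0.004, 0.004, -1.0]]
contact_force: [-3.9, 16.6, -1.3]
width: 0.0137
grasp_force: 30.0
```

```bash
python3 -c "
from h import *
go(573.5,136,111,98.1)"
```

```text
t 46.88 p [572.4 136.6 111.7] yaw 98.3 w 13.7 gf 30.0 F [-3.9 16.6 -1.3]
first turn 0.2 then dx dy dz -1.0 -0.7 0.7
```

At the stop, with 17 N of resistance. I'll release, retreat and check.

>>> {"name": "jog_arm", "arguments": {"targets": [{"gripper": 5,"dx": 0,"dy": 3,"dz": 0,"turn": 0},{"gripper": 5,"dx": 0,"dy": 0,"dz": 0,"turn": 0},{"gripper": 40,"dx": 0,"dy": 0,"dz": 0,"turn": 0},{"gripper": 40,"dx": 0,"dy": 0,"dz": 0,"turn": 0},{"gripper": 40,"dx": 0,"dy": 0,"dz": 0,"turn": 0},{"gripper": 40,"dx": 0,"dy": 0,"dz": -45,"turn": 0},{"gripper": 40,"dx": 0,"dy": 0,"dz": -50,"turn": 0},{"gripper": 40,"dx": 0,"dy": -50,"dz": 0,"turn": 0},{"gripper": 40,"dx": 0,"dy": -50,"dz": 0,"turn": 0},{"gripper": 40,"dx": 0,"dy": -50,"dz": 0,"turn": 0},{"gripper": 40,"dx": 0,"dy": 0,"dz": 0,"turn": 0},{"gripper": 40,"dx": 0,"dy": 0,"dz": 0,"turn": 0}]}}

```text
time: 48.38
tool_pos: [0.5941, -0.0143, 0.2072]
tool_rot: [[-0.99, -0.14, -0.005], [-0.14, 0.99, -0.003], [0.005, -0.003, -1.0]]
contact_force: [-0.5, 0.6, 0.1]
width: 0.0398
grasp_force: 0.0
```

```bash
python3 -c "
from h import *
go(573.5,136,111,98.1)
for n in ('scene','side'):
  c=grab(n,n+'7')
  for z in ((.122,.14),(.1,.112)):
    for b in blobs(c,*z,xlim=(.47,.7),ylim=(.02,.42)):print(n,b)"
```

```text
t 48.38 p [594.1 -14.3 207.2] yaw 98.0 w 39.8 gf 0.0 F [-0.5  0.6  0.1]
first turn -0.1 then dx dy dz -0.8 151.7 96.2
scene (np.int32(131), [328, 231], [577.0, 141.0, 130.0], [575.0, 139.0], [60.0, 16.0], 7.7)
scene (np.int32(3072), [328, 239], [579.0, 143.0, 104.0], [575.0, 138.0], [173.0, 173.0], 8.1)
side (np.int32(111), [252, 180], [571.0, 132.0, 130.0], [570.0, 134.0], [59.0, 17.0], 9.4)
side (np.int32(1634), [252, 189], [566.0, 123.0, 106.0], [571.0, 135.0], [170.0, 175.0], 8.3)
```

View pics/scene7.png

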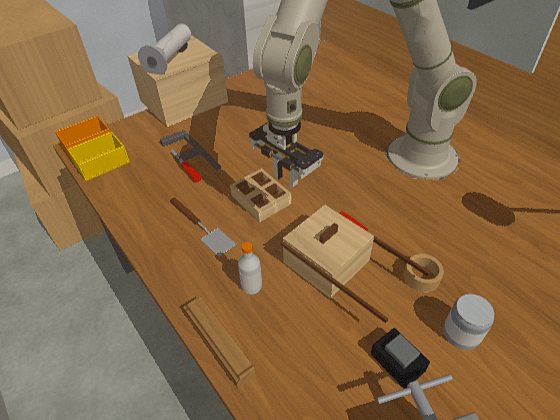

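The lid is closed at (328,240), having travelled 165 mm from fully open. The jig is empty, the bench things are unmoved and the robot is clear.

```bash
python3 -c "
from station import arm
print(arm.hand_in())"
```

```text
the job is handed in; nothing more can be done
None
```

The job is handed in: all three pegs that were present and both collars are in the box and the lid is fully closed; the judge returned no result.

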